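# Nest three scoops on the sprung hook

### The job

Put the three steel scoops away on the one sprung hook of their stand, handle eyes over its upturned end and bowls nested over the plate: first the largest, then the medium one inside it, then the smallest inside that. The springs grip the handles, so push each one down, gently and without forcing the stand, until it is fully home before hanging the next. Leave the other things on the counter where they are.

Things in the scene. Friction and masses are not known exactly. Their poses are not given: they have to be found in the camera images.
- stand: fixed stand, base 205 x 100 mm. On it, carrying the stack, a plate and a steel stop collar (24 mm wide, round the hook's prong) are clamped as one at a height that varies and is not measured: collar top 43 to 55 mm above the counter, plate top 31.5 mm lower; rubber feet give 1 mm per 15 N. Origin: on the prong's axis at counter level; z up; +x points to where the bowls sit.
- hook: fixed J-shaped hook of 12 mm round steel on the stand, its prong upturned to stand vertical through the stop collar. Origin: on the prong's axis at counter level; z up; +x points along the plate to where the bowls sit (bowl centre 115 mm from the prong). Over 50 N on it, its springs' own squeeze included (about 10 N for each scoop), counts as forcing it.
- hook_tip (a point): the very top of the prong, on its axis, 108 mm above the counter; the tip tapers over its top 12 mm, from 12 mm to 5 mm diameter
- hook_spring (a point): middle of the prong's +x side. Three spring tongues here (53, 67, 81 mm up, 6 mm wide, 3 mm proud, ramped on top) give way sideways under 3 to 4 N and grip each eye, so scoops do not slide down by their own weight: sliding one down takes about 4 to 14 N (varies). When an eye is home the force rises steeply; over 25 N on the stand counts as forcing it.
- large: the large scoop: plain steel bowl, rim 88 mm wide, 45 mm deep, floor 4 mm, wall 3 mm, about 150 g, standing loose on the counter. Origin: under the bowl's centre; z up; handle along -x: a level bar 12 mm wide, 8 mm thick, 34 to 42 mm above the bowl's underside.
- large_eye (a point): centre of the underside of the eye at the large scoop's handle end: a square block 22 x 22 mm, 14 mm tall, with a 14 mm square hole right through it vertically; 115 mm along -x from the bowl's centre, 31 mm above its underside. Home: on the prong's axis, resting on the stop collar, the bowl level and 0.5 mm over the plate.
- large_grip (a point): middle of the large scoop's handle bar, where it can be gripped across its 12 mm width: 79 mm along -x from the bowl's centre (36 mm from the eye's centre), 38 mm above the bowl's underside. Stacked handles lie 6 mm clear above one another.
- medium: the medium scoop: plain steel bowl, rim 72 mm wide, 38 mm deep, floor 4 mm, wall 3 mm, about 110 g, standing loose on the counter. Origin: under the bowl's centre; z up; handle along -x: a level bar 12 mm wide, 8 mm thick, 43.5 to 51.5 mm above the bowl's underside, on a short riser above the rim.
- medium_eye (a point): centre of the underside of the eye at the medium scoop's handle end: a square block 22 x 22 mm, 14 mm tall, with a 14 mm square hole right through it vertically; 115 mm along -x from the bowl's centre, 40.5 mm above its underside. Home: on the prong's axis, resting on the large scoop's eye, 14 mm above that eye's underside.
- medium_grip (a point): middle of the medium scoop's handle bar, where it can be gripped across its 12 mm width: 79 mm along -x from the bowl's centre (36 mm from the eye's centre), 47.5 mm above the bowl's underside. Stacked handles lie 6 mm clear above one another.
- small: the small scoop: plain steel bowl, rim 56 mm wide, 31 mm deep, floor 4 mm, wall 3 mm, about 85 g, standing loose on the counter. Origin: under the bowl's centre; z up; handle along -x: a level bar 12 mm wide, 8 mm thick, 53 to 61 mm above the bowl's underside, on a short riser above the rim.
- small_eye (a point): centre of the underside of the eye at the small scoop's handle end: a square block 22 x 22 mm, 14 mm tall, with a 14 mm square hole right through it vertically; 115 mm along -x from the bowl's centre, 50 mm above its underside. Home: on the prong's axis, resting on the medium scoop's eye, 14 mm above that eye's underside.
- small_grip (a point): middle of the small scoop's handle bar, where it can be gripped across its 12 mm width: 79 mm along -x from the bowl's centre (36 mm from the eye's centre), 57 mm above the bowl's underside. Stacked handles lie 6 mm clear above one another.
- tumbler: clear glass tumbler, 68 mm wide, 95 mm tall, upright; origin under its centre. Bystander.
- jar: amber glass jar with metal cap, 64 mm wide, 85 mm tall; origin under its centre. Bystander.
- dish: small white bowl, 72 mm wide, 30 mm tall; origin under its centre. Bystander.
- teaspoon: steel spoon, 140 mm long, lying on the counter, origin near its middle. Bystander.
- shaker: plain metal shaker, 44 mm wide, 60 mm tall; origin under its centre. Bystander.
Things that resemble listed ones, but are neither listed nor needed, are in the scene too. Leave any purple or turquoise look-alike of the large alone.

How it is judged:
By the outcome, as a careful person would: the job done as asked, in the order asked, and still so for the second after the job is handed in, with the robot touching nothing.
It also fails if it takes over 72 s, if anything falls off the work surface, if the arm or the gripper's body presses on something with over 40 N, if the wrist force passes 120 N, or if a joint passes its speed limit or range.

### The arm

A 6-joint arm with a two-finger parallel gripper is mounted at the origin on the work surface. World frame = base frame: x ahead of the robot, y to its left, z up, the work surface at z = 0. Lengths are in m, angles in rad, forces in N, time in s.
With the tool pointing down it reaches from about 0.425 to 0.925 m from the base axis. Payload 12.5 kg.
Tool frame: the origin (TCP) lies at the very end of the fingers, on their centre line; the grasp point (between the pads) lies robot.hold_point_z behind it (robot.hold_point_z is the distance from the TCP to the grasp point, in m); x points along the fingers, y is the direction in which the jaws open and shut, and the axes are right-handed (so a half turn about x gives the same grasp; the last joint's range is limited). The gripper opens to 85 mm and grips with 20 to 120 N. Pads are 22 mm wide; open, the fingers measure 114 mm over their backs; the gripper's body (76 mm by 85 mm) begins 54 mm behind the grasp point. The pads swing forward as they close: fully open they stand 13 mm farther back than shut.
Start: joints at [1.01, 0.491, 1.559, -0, 1.092, -0.106], TCP at [0.275, 0.561, 0.231] pointing down, gripper open.
Joint ranges: [-3.1, 3.1], [-0.84, 2.19], [0.05, 2.79], [-1.13, 4.28], [0.06, 2.93], [-2.69, 2.69]. Speed limits (rad/s): [2.22, 2.22, 2.79, 3.14, 3.14, 3.14].

### API

Orientations are given as a 3x3 rotation matrix whose columns are the frame's x, y, z axes.
In Python, from cell import robot gives the robot as it stands.
- The arm moves only by the tool send_rows, never from a script. Its argument "moves" is a list of rows, each a list of 4 numbers: the shift along the tool's x, y, z in units of 0.15 m (1.0 is 0.15 m), then the turn about the tool's x in units of 60 degrees (1.0 is 60 degrees). In form: [[tx, ty, tz, turn], ...]. A call has 1 to 12 rows; each row is the pose to reach, as a shift and turn from the pose measured when the call began, along the tool's axes at that moment; what a row does not reach only later rows make up. A row lasts 1/12 s, in which the tool goes at most 41.7 mm and 7.16 degrees, less where a joint would pass 70% of its speed; a pose out of reach is approached as far as the arm can. A call with a number of a shift or a turn outside -1 to 1 is refused whole. A call with a gripper value outside its range is refused whole. "gripper" is the opening, from 0 (shut) to 1 (fully open), set as the call begins (left out, the last holds). The fingers move at their own pace and stop on an object; the grip force is fixed at half the most. Time passes only in rows, so rows that repeat a pose let the fingers close. It gives the time, the measured TCP pose, the force and the opening at its end, in the units of the state.
- robot.read_state(): the state, without advancing time (a new reading comes with each control period).
- robot.grab_frame(name): name is "scene" or "top"; returns the picture (480x640x3 uint8, red, green, blue); there is no depth.
- robot.calibration(name): a dict with "fx", "fy", "cx", "cy" (pixels), "k1" (the pictures are not rectified: a ray, as slopes to the right and down, at radius r is drawn at 1 + k1 r^2 times it, then the intrinsics apply), "origin" and "attitude" of the camera in the world. Camera axes: x right, y up, looking along -z (the intrinsics and any distortion apply to the point x, -y, -z); pixel columns grow to the right and rows downward; lengths in m; the calibration is good to about 2 mm. A picture is of the moment at which its call begins. calibration takes no time and is no camera call.
- robot.sign_off(): hands the job in, once; it reports no verdict.
Trained networks look in the newest picture that a camera, given by its name, has taken for a name from the list of things; names that differ only in an ending like _2 or _b are one class to them, and where a whole thing is asked for, a point or a joint stands for the part that bears it (a point fixed in the world has none). Each returns a list of dicts, best first, with "p" (0 to 1); they miss things now and then, are a little off and sometimes report something else, mostly with a low value. They report only what shows in the picture. A call takes as long as a camera call. They do not tell look-alikes from the thing itself.
- robot.regions_of(camera, label): "mask" (480x640 bool, what is visible of it) and "centre" ([column, row] in pixels, amid what is visible of it).
The state is a dict: "t": time; "joints": joint angles; "joint_vel": joint speeds; "effort": joint torques, N m; "eef_pos": TCP position; "tcp_rot": TCP orientation; "force": force on the tool from outside, world axes, zero at the start; "torque": the same for the moment, N m; "grip_width": finger opening in m.
Only numpy, scipy, OpenCV 4.12 (cv2) and the standard library are available. Lean on these libraries where they do the work, as an engineer would, in place of code of your own. Each camera call takes 0.05 s, during which the arm holds its last target. There are 200 camera calls.

## Working session

There is one attempt and no reset: what is moved stays moved. The work goes in short steps, Python scripts to look and compute and a tool call to move; the robot and the scene stay as the last step left them, time stands still between calls to the robot, and variables do not carry over. Pictures are saved under pics/ and viewed, about 8 in all and at most 12, crops included, and the job is handed in when it is done.

Besides the shell and the picture viewer there is one more tool, called after "Request:" by a JSON object that holds its "fn" and its "kwargs", one argument or row to a line. send_rows: Moves the arm, as the interface text tells. Its arguments: {"type":"object","properties":{"moves":{"type":"array"},"gripper":{"type":"number"}},"required":["moves"]}

```bash
ls; mkdir -p pics; python3 - <<'E'
from cell import robot
import cv2, numpy as np
s=robot.read_state(); print({k:np.round(v,4).tolist() for k,v in s.items()}, robot.hold_point_z)
for n in("scene","top"):
    im=robot.grab_frame(n); cv2.imwrite(f"pics/{n}0.png",im[:,:,::-1]); print(n,robot.calibration(n))
    for l in("large","medium","small","stand","hook","hook_tip","large_eye","medium_eye","small_eye"):
        try: print(l,[(round(d["p"],2),np.round(d["centre"]).tolist(),int(d["mask"].sum())) for d in robot.regions_of(n,l)])
        except Exception as e: print(l,e)
E
```

```text
pics
{'t': 0.0, 'joints': [1.0104, 0.4916, 1.5595, 0.0, 1.0917, -0.1056], 'joint_vel': [0.0001, 0.0013, -0.0013, 0.0001, 0.0024, -0.0008], 'effort': [-0.0006, -61.8467, -26.1591, -0.0001, 0.0041, -0.0], 'eef_pos': [0.2744, 0.5613, 0.2307], 'tcp_rot': [[-0.0006, 0.4393, 0.8984], [-0.001, 0.8984, -0.4393], [-1.0, -0.0012, -0.0001]], 'force': [-0.9941, -0.3363, -0.1988], 'torque': [-0.0189, 0.0192, -0.0211], 'grip_width': 0.0855} 0.0187
scene {'fx': 469.3133421709776, 'fy': 469.3133421709776, 'cx': 314.29903067090305, 'cy': 243.94987487030158, 'k1': -0.03955074032355532, 'origin': array([1.1885821 , 0.20784717, 0.68088872]), 'attitude': array([[-0.41727143, -0.55124428,  0.72250557],
       [ 0.90867223, -0.26542705,  0.32227823],
       [ 0.01411849,  0.79099825,  0.61165549]])}
large [(0.67, [137.0, 226.0], 1087), (0.64, [277.0, 284.0], 1152), (0.62, [270.0, 183.0], 900)]
medium [(0.61, [219.0, 257.0], 1117)]
small [(0.66, [360.0, 300.0], 1017)]
stand [(0.75, [502.0, 351.0], 5449)]
hook [(0.8, [497.0, 295.0], 206)]
hook_tip [(0.55, [496.0, 293.0], 167), (0.42, [358.0, 299.0], 974)]
la
[... 323 characters left out ...]
 array([ 0.28341266, -0.13821709,  1.52227377]), 'attitude': array([[ 1.52876821e-02,  9.93029858e-01, -1.16867394e-01],
       [-9.99882806e-01,  1.52779662e-02, -9.79005716e-04],
       [ 8.13314186e-04,  1.16868664e-01,  9.93147045e-01]])}
large [(0.85, [484.0, 198.0], 1197), (0.69, [416.0, 330.0], 1074), (0.68, [329.0, 171.0], 1081)]
medium [(0.83, [393.0, 200.0], 866)]
small [(0.87, [267.0, 198.0], 636)]
stand [(0.93, [155.0, 203.0], 3060)]
hook [(0.6, [352.0, 264.0], 555), (0.41, [169.0, 232.0], 56)]
hook_tip [(0.56, [166.0, 231.0], 89)]
large_eye [(0.96, [423.0, 328.0], 1092), (0.66, [486.0, 198.0], 1126)]
medium_eye [(0.69, [396.0, 193.0], 809)]
small_eye [(0.9, [264.0, 191.0], 501)]
```

```bash
python3 - <<'E'
import cv2
im=cv2.imread("pics/top0.png")[130:380,100:560]; cv2.imwrite("pics/top0c.png",cv2.resize(im,None,fx=1.73,fy=1.73,interpolation=cv2.INTER_CUBIC))
E
```

```text
(no output)
```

View pics/scene0.png

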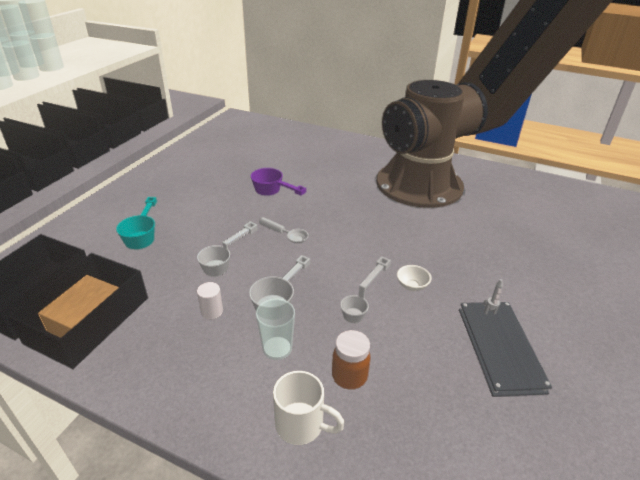

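View pics/top0c.png

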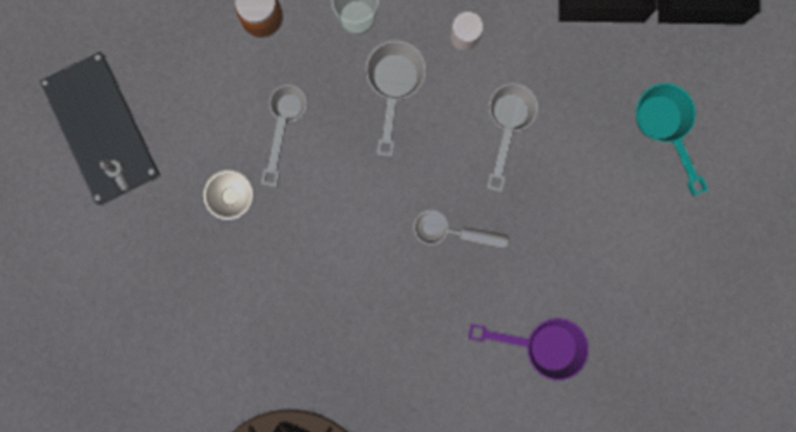

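Candidates for "large" in the top picture: steel (329,171), turquoise (484,198), purple (416,330). The plain steel one is the right choice. Medium is at (395,195), small at (266,195), and the prong near (166,231). Next I fit models to get metric poses.

```bash
cat > h.py <<'E'
import numpy as np, cv2
from scipy.optimize import minimize
from cell import robot
C={n:robot.calibration(n) for n in("scene","top")}
def proj(n,P):
    c=C[n]; q=(np.atleast_2d(P)-c["origin"])@c["attitude"]
    s=np.c_[q[:,0]/-q[:,2],-q[:,1]/-q[:,2]]; s=s*(1+c["k1"]*(s**2).sum(1,keepdims=True))
    return s*[c["fx"],c["fy"]]+[c["cx"],c["cy"]]
def unproj(n,uv,z):
    c=C[n]; d=(np.array(uv,float)-[c["cx"],c["cy"]])/[c["fx"],c["fy"]]; s=d.copy()
    for _ in range(8): s=d/(1+c["k1"]*(s**2).sum())
    r=c["attitude"]@[s[0],-s[1],-1]; return c["origin"]+r*(z-c["origin"][2])/r[2]
D=dict(large=(.044,.045,.038),medium=(.036,.038,.0475),small=(.028,.031,.057))
def box(x0,x1,w,z0,z1): return np.array([[x,y,z] for x in(x0,x1) for y in(-w,w) for z in(z0,z1)])
def parts(k,taper=.8):
    R,h,zg=D[k]; t=np.linspace(0,2*np.pi,40,endpoint=False); c=np.c_[np.cos(t),np.sin(t)]
    return [np.vstack([np.c_[c*R,0*t+h],np.c_[c*R*taper,0*t]]),box(-.104,-R+.002,.006,zg-.004,zg+.004),box(-.126,-.104,.011,zg-.007,zg+.007)]
def pose(p,P): c,s=np.cos(p[2]),np.sin(p[2]); return P@np.array([[c,s,0],[-s,c,0],[0,0,1]])+[p[0],p[1],p[3] if len(p)>3 else 0]
def sil(n,k,p,S,off,shape,taper=.8):
    m=np.zeros(shape,np.uint8)
    for P in parts(k,taper):
        q=((proj(n,pose(p,P))-off+.5)*S-.5)
        cv2.fillConvexPoly(m,cv2.convexHull(np.round(q*16).astype(np.int32)),1,shift=4)
    zg=D[k][2]
    for z in (zg+.007,):
        a=[cv2.convexHull(np.round(((proj(n,pose(p,box(-.122,-.108,.007,zz,zz)))-off+.5)*S-.5)*16).astype(np.int32)) for zz in(zg+.007,zg-.007)]
        h=[cv2.fillConvexPoly(np.zeros(shape,np.uint8),x,1,shift=4) for x in a]; m[(h[0]&h[1])>0]=0
    return m
E
cat > fit.py <<'E'
from h import *
import sys
S=6; tiles=[]
I={n:cv2.imread(f"pics/{n}0.png") for n in C}
px=dict(large=((329,171),(322.5,215.5)),medium=((396.5,192),(387,235)),small=((266.5,189.5),(255.5,233)))
for k in D:
    R,h,zg=D[k]
    b=unproj("top",px[k][0],h/2)[:2]; e=unproj("top",px[k][1],zg)[:2]; d=b-e
    p0=np.r_[b,np.arctan2(d[1],d[0])]
    def prep(n):
        q=np.vstack([proj(n,pose(p0,P)) for P in parts(k)]); lo=np.floor(q.min(0)-8).astype(int); hi=np.ceil(q.max(0)+8).astype(int)
        g=I[n][lo[1]:hi[1],lo[0]:hi[0]]; g2=cv2.resize(cv2.cvtColor(g,cv2.COLOR_BGR2GRAY),None,fx=S,fy=S,interpolation=cv2.INTER_CUBIC).astype(float)
        return lo,cv2.resize(g,None,fx=S,fy=S,interpolation=cv2.INTER_CUBIC),g2
    V={n:prep(n) for n in C}
    def cost(x,ns):
        c=0
        for n in ns:
            lo,_,g=V[n]; m=sil(n,k,x[:3],S,lo,g.shape,x[3]); r=cv2.dilate(m,np.ones((4*S+1,)*2))-m
            a=g[m>0];b=g[r>0]
            # local contrast: gradient-like, mean within inner band minus mean in outer band
            i=m-cv2.erode(m,np.ones((2*S+1,)*2)); o=cv2.dilate(m,np.ones((2*S+1,)*2))-m
            c-=g[i>0].mean()-g[o>0].mean()
        return c
    for ns in(("top",),("scene",),("top","scene")):
        best=None
        for _ in range(2):
            x0=np.r_[p0,.8] if best is None else best.x
            best=minimize(cost,x0,(ns,),method="Nelder-Mead",options=dict(initial_simplex=x0+np.vstack([0*x0,np.diag([.006,.006,.06,.1])]),xatol=1e-5,fatol=1e-3))
        x=best.x; u=[np.cos(x[2]),np.sin(x[2])]; print(k,ns,np.round(x,4),round(best.fun,1),"eye",np.round(x[:2]-.115*np.array(u),4))
    for n in C:
        lo,g,_=V[n]; m=sil(n,k,x[:3],S,lo,g.shape[:2],x[3]); cs,_=cv2.findContours(m,cv2.RETR_LIST,cv2.CHAIN_APPROX_NONE)
        g=g.copy(); cv2.drawContours(g,cs,-1,(0,0,255),1); tiles.append((n,g))
for n,x,y in(("top",130,160),("scene",455,270)):
    tiles.append((n,cv2.resize(I[n][y:y+90 if n=="top" else y+130,x:x+(80 if n=="top" else 100)],None,fx=5,fy=5,interpolation=cv2.INTER_CUBIC)))
W=np.zeros((600,800,3),np.uint8)
for i,(n,g) in enumerate(tiles):
    f=min(200/g.shape[1],300/g.shape[0]); g=cv2.resize(g,None,fx=f,fy=f,interpolation=cv2.INTER_AREA); r,c=i%2,i//2
    W[r*300:r*300+g.shape[0],c*200:c*200+g.shape[1]]=g
cv2.imwrite("pics/fit.png",W)
E
time python3 fit.py
```

```text
large ('top',) [ 0.6131 -0.1438 -0.1114  0.9279] -14.7 eye [ 0.4989 -0.1311]
large ('scene',) [ 0.6097 -0.1408 -0.1142 -0.0357] -21.8 eye [ 0.4954 -0.1277]
large ('top', 'scene') [ 0.6221 -0.1456 -0.1268  0.8623] -13.1 eye [ 0.5081 -0.1311]
medium ('top',) [ 0.5615 -0.3154 -0.2274  0.8551] -15.0 eye [ 0.4495 -0.2895]
medium ('scene',) [ 0.5584 -0.3122 -0.2388  0.9605] -13.5 eye [ 0.4467 -0.285 ]
medium ('top', 'scene') [ 0.5597 -0.3131 -0.217   0.9052] -19.9 eye [ 0.4474 -0.2884]
small ('top',) [ 0.564   0.0127 -0.1695  0.866 ] -16.6 eye [0.4507 0.0321]
small ('scene',) [ 0.5613  0.0157 -0.1611  0.9475] -12.8 eye [0.4478 0.0342]
small ('top', 'scene') [ 0.5628  0.0153 -0.1509  0.9035] -24.2 eye [0.4491 0.0326]
real	0m14.319s
user	0m13.307s
sys	0m0.750s
```

View pics/fit.png

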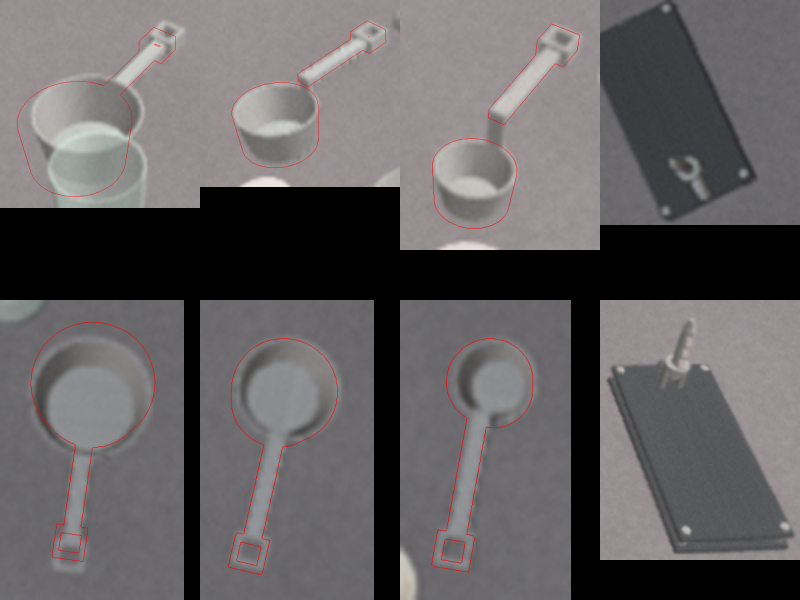

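Medium and small fits sit well. Large's joint fit was fooled by the tumbler, so I'll use its top-view fit plus the common camera offset. Next is the prong.

```bash
cat > st.py <<'E'
from h import *
I={n:cv2.imread(f"pics/{n}0.png") for n in C}
tip_s=unproj("scene",(499.7,280),.108); print("tip by scene",tip_s, "in top px",proj("top",tip_s))
tip_t=unproj("top",(162.5,225.5),.108); print("tip by top",tip_t)
# dark base mask in top -> yaw
for n in C:
    r=robot.regions_of(n,"stand")[0]["mask"]
    hsv=cv2.cvtColor(I[n],cv2.COLOR_BGR2GRAY); m=(cv2.dilate(r.astype(np.uint8),np.ones((9,9)))>0)&(hsv<75)
    m=cv2.morphologyEx(m.astype(np.uint8),cv2.MORPH_CLOSE,np.ones((15,15)))
    c=max(cv2.findContours(m,0,1)[0],key=cv2.contourArea)[:,0]
    w=np.array([unproj(n,u,.015)[:2] for u in c],np.float32)*1000
    (cx,cy),(a,b),ang=cv2.minAreaRect(w); print(n,"rect",cx,cy,a,b,ang)
T=[]
for n,x,y in(("top",145,205),("scene",470,270)):
    g=cv2.resize(I[n][y:y+45,x:x+45],None,fx=8.8,fy=8.8,interpolation=cv2.INTER_CUBIC); T.append(g.copy())
    for i in range(0,45,5): cv2.putText(g,str(x+i),(int(i*8.8),8),0,.3,(0,255,255)); cv2.putText(g,str(y+i),(0,int(i*8.8)+4),0,.3,(0,255,255))
    T[-1]=g
cv2.imwrite("pics/st.png",np.hstack(T))
E
python3 st.py
```

```text
tip by scene [0.46233427 0.25898562 0.108     ] in top px [[157.8517955 223.4810972]]
tip by top [0.4576686  0.24764188 0.108     ]
scene rect 554.4368896484375 258.90435791015625 195.494384765625 23.805139541625977 27.739107131958008
top rect 525.3806762695312 288.8484191894531 208.07070922851562 101.64897155761719 27.284542083740234
```

View pics/st.png

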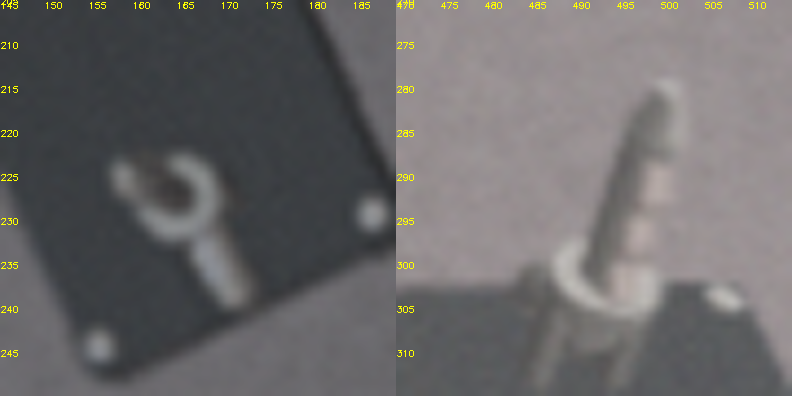

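```bash
python3 - <<'E'
from h import *
from scipy.optimize import least_squares
T={"top":(158.2,224.7),"scene":(500,280.2)}; K={"top":(164,227),"scene":(492.8,301.0)}
def f(x):
    r=[]
    for n in C: r+=list((proj(n,[x[0],x[1],.108])[0]-T[n]))+list(proj(n,[x[0],x[1],x[2]])[0]-K[n])
    return r
s=least_squares(f,[.46,.257,.05]); print(s.x,np.round(s.fun,1))
for n in C:
    a=unproj(n,T[n],.108); print(n,a[:2]); 
    for z in(.043,.049,.055): print(z,unproj(n,K[n],z)[:2])
yaw=np.deg2rad(27.3); c=np.array([.5254,.2888])-s.x[:2]; print("centre in stand axes",c@[np.cos(yaw),np.sin(yaw)],c@[-np.sin(yaw),np.cos(yaw)])
E
```

```text
[0.46075322 0.25922991 0.05281456] [-0.1 -0.7 -0.3 -0.  -0.5 -0.6 -0.2  0. ]
scene [0.46266498 0.25956735]
0.043 [0.44927992 0.26049646]
0.049 [0.45623381 0.26000124]
0.055 [0.46318771 0.25950602]
top [0.45942781 0.25801271]
0.043 [0.46198097 0.26145137]
0.049 [0.46125669 0.25983029]
0.055 [0.46053241 0.25820922]
centre in stand axes 0.07100855174912034 -0.00337372728441602
```

```bash
cat >> h.py <<'E'
def yawof(R): return np.degrees(np.arctan2(R[1,2],R[0,2]))
def plan(wps,p=None,yaw=None):
    "wps: (x,y,z,yaw deg); prints shift/turn units per call, levelled at start state"
    s=robot.read_state(); R=s["tcp_rot"]; p=s["eef_pos"] if p is None else np.array(p); yaw=yawof(R) if yaw is None else yaw
    for w in wps:
        w=np.array(w,float)
        while True:
            y=np.radians(yaw); A=np.array([[0,0,-1],[-np.sin(y),np.cos(y),0],[np.cos(y),np.sin(y),0]])
            d=A@(w[:3]-p)/.15; f=min(1,1/max(abs(d).max(),1e-9)); t=-(w[3]-yaw)/60; d=np.round(d*f,3); t=round(t*(1 if f==1 else f),3)
            n=max(np.linalg.norm(d)*150/41.7,abs(t)*60/7.16); print(d.tolist()+[t],"rows>=%.1f"%n)
            p=p+A.T@d*.15; yaw-=t*60
            if f==1: break
E
python3 - <<'E'
from h import *
s=robot.read_state(); print(s["eef_pos"],yawof(s["tcp_rot"]))
c=np.array([.6116,-.1415]); y=-6.6; u=np.array([np.cos(np.radians(y)),np.sin(np.radians(y))]); g=c-.085*u; print(g)
plan([(*g,.16,y),(*g,.021,y)])
E
```

```text
[0.27454422 0.56150442 0.23133441] -26.058407592372593
[ 0.52716331 -0.13173034]
[0.134, -0.963, 1.0, np.float64(-0.092)] rows>=5.0
[0.127, -1.0, 0.856, np.float64(-0.087)] rows>=4.8
[0.119, -1.0, 0.709, np.float64(-0.08)] rows>=4.4
[0.096, -0.851, 0.502, np.float64(-0.065)] rows>=3.6
[0.926, -0.0, 0.0, np.float64(-0.0)] rows>=3.3
```

Request:
{"fn": "send_rows", "kwargs": {
  "moves": [
    [0.134,-0.963,1.0,-0.092],
    [0.134,-0.963,1.0,-0.092],
    [0.134,-0.963,1.0,-0.092],
    [0.134,-0.963,1.0,-0.092],
    [0.134,-0.963,1.0,-0.092],
    [0.134,-0.963,1.0,-0.092]
  ],
  "gripper": 0.45
}}

```text
t: 1.6
eef_pos: [0.3469, 0.3608, 0.2108]
tcp_rot: [[-0.001, 0.354, 0.935], [-0.002, 0.935, -0.354], [-1.0, -0.002, -0.0]]
force: [1.0, 0.6, 1.3]
grip_width: 0.0383
```

Request:
{"fn": "send_rows", "kwargs": {
  "moves": [
    [0.127,-1.0,0.856,-0.087],
    [0.127,-1.0,0.856,-0.087],
    [0.127,-1.0,0.856,-0.087],
    [0.127,-1.0,0.856,-0.087],
    [0.127,-1.0,0.856,-0.087],
    [0.127,-1.0,0.856,-0.087]
  ]
}}

```text
t: 2.1
eef_pos: [0.4155, 0.1708, 0.1917]
tcp_rot: [[-0.001, 0.272, 0.962], [-0.003, 0.962, -0.272], [-1.0, -0.003, -0.0]]
force: [-0.2, 0.2, 0.0]
grip_width: 0.0385
```

Request:
{"fn": "send_rows", "kwargs": {
  "moves": [
    [0.119,-1.0,0.709,-0.08],
    [0.119,-1.0,0.709,-0.08],
    [0.119,-1.0,0.709,-0.08],
    [0.119,-1.0,0.709,-0.08],
    [0.119,-1.0,0.709,-0.08],
    [0.119,-1.0,0.709,-0.08]
  ]
}}

```text
t: 2.6
eef_pos: [0.4786, -0.0058, 0.1739]
tcp_rot: [[-0.0, 0.194, 0.981], [-0.003, 0.981, -0.194], [-1.0, -0.003, 0.0]]
force: [-1.6, -0.0, -1.1]
grip_width: 0.0381
```

```bash
python3 - <<'E'
from h import *
s=robot.read_state(); print(s["t"],s["eef_pos"],yawof(s["tcp_rot"]),s["grip_width"])
plan([(.5272,-.1317,.12,-6.6),(.5272,-.1317,.021,-6.6)])
E
```

```text
2.6 [ 0.47863408 -0.00576605  0.17387018] -11.181840673418955 0.03813327822399929
[0.359, -0.761, 0.48, np.float64(-0.076)] rows>=3.5
[0.66, 0.0, 0.0, np.float64(-0.0)] rows>=2.4
```

Time is cheap. Move above the handle, then check with a picture before descending.

Request:
{"fn": "send_rows", "kwargs": {
  "moves": [
    [0.359,-0.761,0.48,-0.076],
    [0.359,-0.761,0.48,-0.076],
    [0.359,-0.761,0.48,-0.076],
    [0.359,-0.761,0.48,-0.076],
    [0.359,-0.761,0.48,-0.076],
    [0.359,-0.761,0.48,-0.076]
  ]
}}

```text
t: 3.1
eef_pos: [0.5271, -0.1319, 0.1197]
tcp_rot: [[-0.001, 0.117, 0.993], [-0.002, 0.993, -0.117], [-1.0, -0.002, -0.001]]
force: [-0.4, 0.7, 0.5]
grip_width: 0.0384
```

Request:
{"fn": "send_rows", "kwargs": {
  "moves": [
    [0.2,0,0,0],
    [0.35,0,0,0],
    [0.35,0,0,0],
    [0.35,0,0,0]
  ]
}}

```text
t: 3.43
eef_pos: [0.5268, -0.1307, 0.0675]
tcp_rot: [[-0.003, 0.115, 0.993], [-0.002, 0.993, -0.115], [-1.0, -0.002, -0.003]]
force: [0.3, -0.5, -0.3]
grip_width: 0.0386
```

```bash
python3 - <<'E'
from h import *
s=robot.read_state(); print(s["t"],s["eef_pos"],yawof(s["tcp_rot"]),s["grip_width"])
im=robot.grab_frame("scene")[:,:,::-1]; x,y=230,220
cv2.imwrite("pics/a.png",cv2.resize(im[y:y+100,x:x+130],None,fx=6,fy=6,interpolation=cv2.INTER_CUBIC))
plan([(.5272,-.1317,.021,-6.6)])
E
```

```text
3.4333 [ 0.52675678 -0.13066499  0.06745598] -6.630064724792696 0.038557963638713555
[0.315, -0.004, -0.0, np.float64(-0.001)] rows>=1.1
```

View pics/a.png

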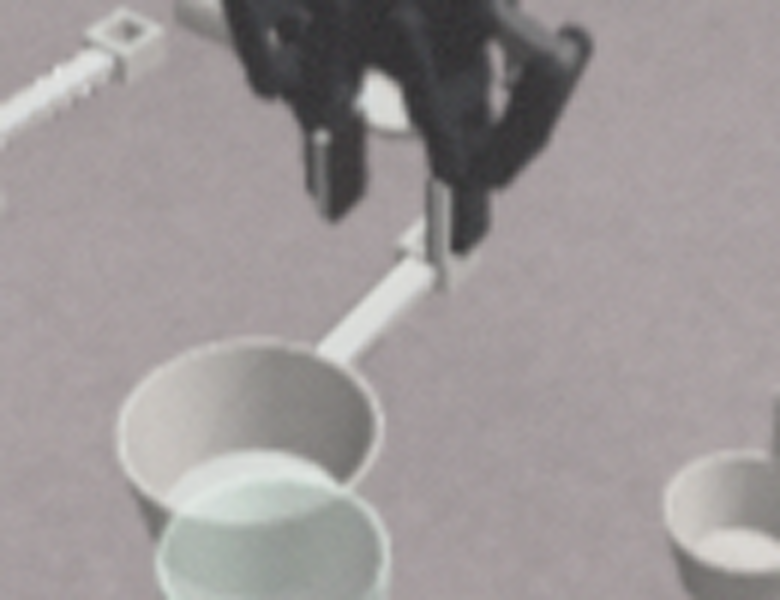

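The fingers straddle the plain steel large scoop's handle line, just short of its eye (eye ≈ px (303,260)). Descend and grip.

Request:
{"fn": "send_rows", "kwargs": {
  "moves": [
    [0.15,0,0,0],
    [0.31,0,0,0],
    [0.31,0,0,0],
    [0.31,0,0,0]
  ]
}}

```text
t: 3.82
eef_pos: [0.5275, -0.1308, 0.0228]
tcp_rot: [[-0.001, 0.115, 0.993], [-0.002, 0.993, -0.115], [-1.0, -0.002, -0.001]]
force: [-0.2, 0.2, 1.0]
grip_width: 0.0381
```

Request:
{"fn": "send_rows", "kwargs": {
  "moves": [
    [0,0,0,0],
    [0,0,0,0],
    [0,0,0,0],
    [0,0,0,0],
    [0,0,0,0],
    [0,0,0,0]
  ],
  "gripper": 0
}}

```text
t: 4.32
eef_pos: [0.5277, -0.1309, 0.0236]
tcp_rot: [[-0.0, 0.115, 0.993], [-0.003, 0.993, -0.115], [-1.0, -0.003, 0.0]]
force: [-3.1, 0.3, 7.4]
grip_width: 0.0102
```

Request:
{"fn": "send_rows", "kwargs": {
  "moves": [
    [-0.1,0,0,0],
    [-0.25,0,0,0],
    [-0.4,0,0,0],
    [-0.6,0,0,0],
    [-0.8,0,0,0],
    [-1,0,0,0],
    [-1,0,0,0],
    [-1,0,0,0]
  ]
}}

```text
t: 4.98
eef_pos: [0.5279, -0.1306, 0.175]
tcp_rot: [[0.002, 0.115, 0.993], [-0.004, 0.993, -0.115], [-1.0, -0.003, 0.003]]
force: [-0.9, -0.7, -2.6]
grip_width: 0.0108
```

```bash
python3 - <<'E'
from h import *
s=robot.read_state(); print(s["t"],s["eef_pos"],yawof(s["tcp_rot"]),s["grip_width"],s["force"])
y=np.radians(27.3); u=np.array([np.cos(y),np.sin(y)]); g=np.array([.461,.259])+.030*u
plan([(*g,.15+.021,27.3)])
im=robot.grab_frame("scene")[:,:,::-1]; cv2.imwrite("pics/b_s.png",im)
im=robot.grab_frame("top")[:,:,::-1]; cv2.imwrite("pics/b_t.png",im)
E
```

```text
4.9833 [ 0.52794498 -0.13061158  0.17497043] -6.6122001868329 0.010817876085986488 [-0.94334816 -0.68393971 -2.55364523]
[0.01, 1.0, -0.218, np.float64(-0.214)] rows>=3.7
[0.01, 1.0, 0.009, np.float64(-0.209)] rows>=3.6
[0.006, 0.661, 0.153, np.float64(-0.142)] rows>=2.4
```

Request:
{"fn": "send_rows", "kwargs": {
  "moves": [
    [0,0.15,-0.033,-0.032],
    [0,0.35,-0.076,-0.075],
    [0,0.55,-0.12,-0.118],
    [0,0.75,-0.164,-0.16],
    [0,0.9,-0.196,-0.193],
    [0.01,1,-0.218,-0.214],
    [0.01,1,-0.218,-0.214]
  ]
}}

```text
t: 5.67
eef_pos: [0.5107, 0.0248, 0.1694]
tcp_rot: [[-0.005, -0.112, 0.994], [-0.002, 0.994, 0.112], [-1.0, -0.001, -0.005]]
force: [-0.2, -0.5, -0.9]
grip_width: 0.0106
```

Request:
{"fn": "send_rows", "kwargs": {
  "moves": [
    [0,0.15,0,-0.032],
    [0,0.35,0,-0.075],
    [0,0.55,0,-0.118],
    [0,0.75,0.005,-0.16],
    [0,0.9,0.009,-0.193],
    [0.01,1,0.009,-0.209],
    [0.01,1,0.009,-0.209]
  ]
}}

```text
t: 6.25
eef_pos: [0.4945, 0.1756, 0.1663]
tcp_rot: [[-0.007, -0.328, 0.945], [-0.002, 0.945, 0.328], [-1.0, 0.001, -0.008]]
force: [-0.4, -0.3, -2.3]
grip_width: 0.0104
```

Request:
{"fn": "send_rows", "kwargs": {
  "moves": [
    [0,0.12,0.03,-0.03],
    [0,0.26,0.06,-0.06],
    [0,0.4,0.09,-0.09],
    [0,0.54,0.12,-0.115],
    [0,0.661,0.153,-0.142],
    [0.006,0.661,0.153,-0.142],
    [0.006,0.661,0.153,-0.142]
  ]
}}

```text
t: 6.83
eef_pos: [0.4836, 0.2763, 0.1642]
tcp_rot: [[-0.009, -0.464, 0.886], [-0.003, 0.886, 0.464], [-1.0, 0.002, -0.009]]
force: [-0.7, -0.8, -1.2]
grip_width: 0.0103
```

```bash
cat > look.py <<'E'
from h import *
import sys
k,tag=sys.argv[1],sys.argv[2]
s=robot.read_state(); print(s["t"],s["eef_pos"],yawof(s["tcp_rot"]),s["grip_width"],s["force"])
T=[]
for n,x,y,w,h in(("top",105,175,80,80),("scene",440,190,120,120)):
    im=robot.grab_frame(n)[:,:,::-1]; cv2.imwrite(f"pics/{tag}_{n}.png",im); f=400/w
    g=cv2.resize(im[y:y+h,x:x+w],None,fx=f,fy=f,interpolation=cv2.INTER_CUBIC)
    for i in range(0,w,10): cv2.putText(g,str(x+i),(int((i+.5)*f),8),0,.3,(0,255,255)); cv2.putText(g,str(y+i),(0,int((i+.5)*f)+4),0,.3,(0,255,255))
    T.append(g)
cv2.imwrite(f"pics/{tag}.png",np.hstack(T))
E
python3 look.py large c
```

```text
6.8333 [0.4836059  0.27628065 0.16416047] 27.629142347232197 0.010297562078385208 [-0.74284624 -0.83401918 -1.22814759]
```

View pics/c.png

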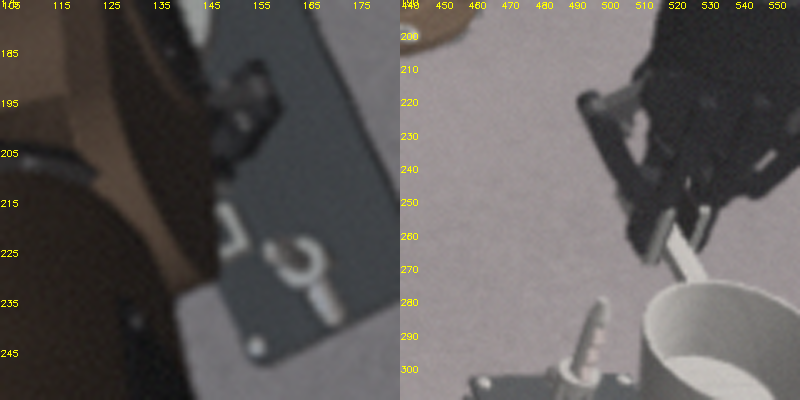

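```bash
cat > rim.py <<'E'
from h import *
import sys
# fit bowl (hull) of scoop k in scene picture; args: k, picture, z0(underside when TCP at zpick), dist grip-bowl
k,tag,zp,dist=sys.argv[1],sys.argv[2],float(sys.argv[3]),.085
s=robot.read_state(); R=s["tcp_rot"]; p=s["eef_pos"]; u=R[:2,2]/np.linalg.norm(R[:2,2]); yaw=np.arctan2(u[1],u[0])
b0=p+R[:,2]*dist; z=b0[2]-zp; S=6; n="scene"
I=cv2.imread(f"pics/{tag}_scene.png")
q=proj(n,pose([b0[0],b0[1],yaw,z],parts(k)[0])); lo=np.floor(q.min(0)-12).astype(int); hi=np.ceil(q.max(0)+12).astype(int)
g0=I[lo[1]:hi[1],lo[0]:hi[0]]; gc=cv2.resize(g0,None,fx=S,fy=S,interpolation=cv2.INTER_CUBIC); g=cv2.cvtColor(gc,cv2.COLOR_BGR2GRAY).astype(float)
def m_(x):
    m=np.zeros(g.shape,np.uint8); P=parts(k,x[2])[0]; q=(proj(n,pose([x[0],x[1],yaw,z],P))-lo+.5)*S-.5
    return cv2.fillConvexPoly(m,cv2.convexHull(np.round(q*16).astype(np.int32)),1,shift=4)
K=np.ones((2*S+1,)*2)
def cost(x):
    m=m_(x); i=m-cv2.erode(m,K); o=cv2.dilate(m,K)-m; return -(g[i>0].mean()-g[o>0].mean())
x=np.r_[b0[:2],.8]
for _ in range(3):
    r=minimize(cost,x,method="Nelder-Mead",options=dict(initial_simplex=x+np.vstack([0*x,np.diag([.006,.006,-.08])]),xatol=1e-5,fatol=1e-3)); x=r.x
d=x[:2]-p[:2]; print("fit",np.round(x,4),round(r.fun,1),"along",d@u,"lateral",d@[-u[1],u[0]],"eye",x[:2]-.115*u)
cs,_=cv2.findContours(m_(x),0,1); cv2.drawContours(gc,cs,-1,(0,0,255),1); cv2.imwrite(f"pics/{tag}_rim.png",gc[:600,:800]); print(gc.shape)
print("top px of expected eye top",proj("top",p-R[:,2]*.03+[0,0,.0214]))
E
python3 rim.py large c .0236
```

```text
fit [ 0.5609  0.3161 -0.0006] -24.4 along 0.08704656404993345 lateral 0.00029822887012239557 eye [0.45890114 0.2629275 ]
(480, 516, 3)
top px of expected eye top [[147.03155585 221.19922796]]
```

```bash
python3 - <<'E'
from h import *
plan([(.4864,.2720,.108,27.3)])
E
```

```text
[0.378, -0.029, 0.004, np.float64(0.004)] rows>=1.4
```

View pics/c_rim.png

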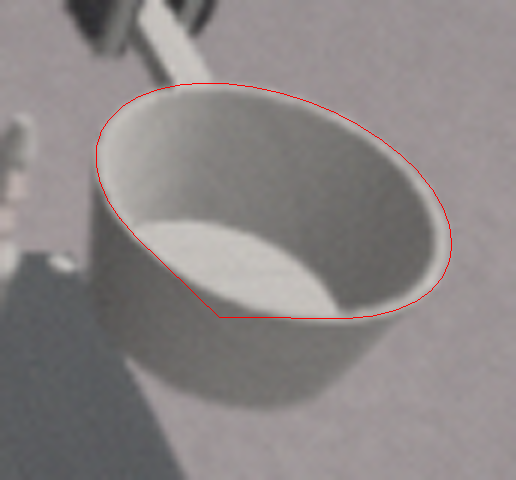

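The rim fit sits within about 1 px of the rim seen in the crop. Lower until the eye is just over the tip.

Request:
{"fn": "send_rows", "kwargs": {
  "moves": [
    [0.1,-0.029,0.004,0.004],
    [0.2,-0.029,0.004,0.004],
    [0.3,-0.029,0.004,0.004],
    [0.378,-0.029,0.004,0.004],
    [0.378,-0.029,0.004,0.004],
    [0.378,-0.029,0.004,0.004]
  ]
}}

```text
t: 7.43
eef_pos: [0.486, 0.2708, 0.1077]
tcp_rot: [[-0.01, -0.457, 0.889], [-0.003, 0.889, 0.457], [-1.0, 0.002, -0.01]]
force: [-0.0, -0.2, -1.3]
grip_width: 0.0105
```

```bash
python3 look.py large d; python3 rim.py large d .0236
```

```text
7.4333 [0.4860304  0.27083534 0.10768454] 27.218404374337766 0.01052897135735325 [-0.02115579 -0.24977037 -1.25423567]
fit [0.563  0.3112 0.7971] -12.1 along 0.0862795779796763 lateral 0.0002616638450263133 eye [0.46073351 0.25849506]
(474, 492, 3)
top px of expected eye top [[155.75735836 223.36493812]]
```

View pics/d.png

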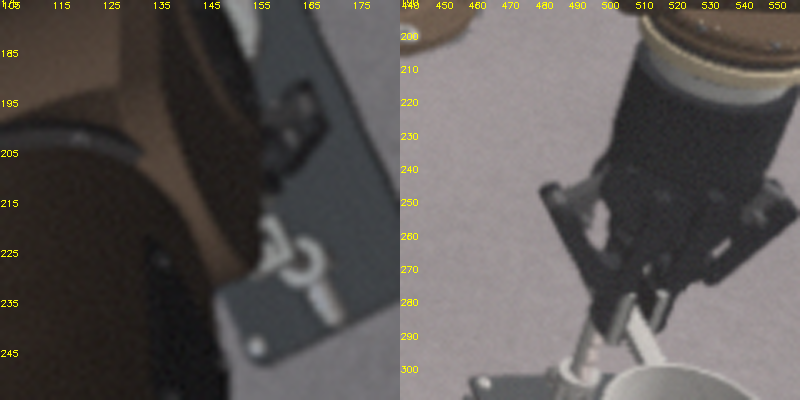

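Request:
{"fn": "send_rows", "kwargs": {
  "moves": [
    [0.02,0.006,0,0],
    [0.04,0.006,0,0],
    [0.06,0.006,0,0],
    [0.08,0.006,0,0],
    [0.08,0.006,0,0]
  ]
}}

```text
t: 7.95
eef_pos: [0.4856, 0.2721, 0.096]
tcp_rot: [[-0.009, -0.458, 0.889], [-0.003, 0.889, 0.458], [-1.0, 0.002, -0.009]]
force: [-1.0, -0.4, -1.5]
grip_width: 0.0106
```

Request:
{"fn": "send_rows", "kwargs": {
  "moves": [
    [0.012,0,0,0],
    [0.024,0,0,0],
    [0.036,0,0,0],
    [0.036,0,0,0]
  ]
}}

```text
t: 8.28
eef_pos: [0.486, 0.2723, 0.0906]
tcp_rot: [[-0.008, -0.458, 0.889], [-0.002, 0.889, 0.458], [-1.0, 0.002, -0.008]]
force: [2.7, 1.8, -1.8]
grip_width: 0.0103
```

Request:
{"fn": "send_rows", "kwargs": {
  "moves": [
    [0,0,0.01,0],
    [0.01,0,0.012,0],
    [0.025,0,0.012,0],
    [0.025,0,0.012,0]
  ]
}}

```text
t: 8.62
eef_pos: [0.4872, 0.273, 0.0863]
tcp_rot: [[-0.009, -0.458, 0.889], [-0.003, 0.889, 0.458], [-1.0, 0.002, -0.009]]
force: [-0.4, -0.3, -2.0]
grip_width: 0.0102
```

Request:
{"fn": "send_rows", "kwargs": {
  "moves": [
    [0.015,0,0,0],
    [0.03,0,0,0],
    [0.045,0,0,0],
    [0.06,0,0,0],
    [0.075,0,0,0],
    [0.09,0,0,0],
    [0.105,0,0,0],
    [0.12,0,0,0],
    [0.12,0,0,0]
  ]
}}

```text
t: 9.37
eef_pos: [0.4874, 0.2731, 0.068]
tcp_rot: [[-0.008, -0.458, 0.889], [-0.002, 0.889, 0.458], [-1.0, 0.002, -0.008]]
force: [4.3, 2.9, 0.5]
grip_width: 0.0111
```

Request:
{"fn": "send_rows", "kwargs": {
  "moves": [
    [0.013,0,0.004,0],
    [0.026,0,0.004,0],
    [0.039,0,0.004,0],
    [0.052,0,0.004,0],
    [0.065,0,0.004,0],
    [0.078,0,0.004,0],
    [0.078,0,0.004,0]
  ]
}}

```text
t: 9.95
eef_pos: [0.4876, 0.2732, 0.0557]
tcp_rot: [[-0.009, -0.458, 0.889], [-0.003, 0.889, 0.458], [-1.0, 0.002, -0.009]]
force: [3.0, 1.2, 0.1]
grip_width: 0.0106
```

Request:
{"fn": "send_rows", "kwargs": {
  "moves": [
    [0.007,0,0,0],
    [0.014,0,0,0],
    [0.021,0,0,0],
    [0.028,0,0,0],
    [0.028,0,0,0]
  ]
}}

```text
t: 10.37
eef_pos: [0.4881, 0.2734, 0.0516]
tcp_rot: [[-0.008, -0.458, 0.889], [-0.002, 0.889, 0.458], [-1.0, 0.002, -0.008]]
force: [4.9, 3.1, 2.4]
grip_width: 0.0107
```

Request:
{"fn": "send_rows", "kwargs": {
  "moves": [
    [0.006,0,0.002,0],
    [0.012,0,0.002,0],
    [0.018,0,0.002,0],
    [0.018,0,0.002,0]
  ]
}}

```text
t: 10.7
eef_pos: [0.4886, 0.2737, 0.049]
tcp_rot: [[-0.007, -0.458, 0.889], [-0.002, 0.889, 0.458], [-1.0, 0.002, -0.007]]
force: [4.6, 2.9, 4.1]
grip_width: 0.0107
```

Request:
{"fn": "send_rows", "kwargs": {
  "moves": [
    [0.003,0,0,0],
    [0.006,0,0,0],
    [0.006,0,0,0]
  ]
}}

```text
t: 10.95
eef_pos: [0.4887, 0.2737, 0.0484]
tcp_rot: [[-0.006, -0.458, 0.889], [-0.002, 0.889, 0.458], [-1.0, 0.001, -0.007]]
force: [4.1, 2.2, 6.5]
grip_width: 0.0108
```

Request:
{"fn": "send_rows", "kwargs": {
  "moves": [
    [0.003,0,0,0],
    [0.006,0,0,0],
    [0.006,0,0,0]
  ]
}}

```text
t: 11.2
eef_pos: [0.4886, 0.2737, 0.0475]
tcp_rot: [[-0.006, -0.458, 0.889], [-0.002, 0.889, 0.458], [-1.0, 0.001, -0.006]]
force: [3.4, 1.3, 2.4]
grip_width: 0.0107
```

Request:
{"fn": "send_rows", "kwargs": {
  "moves": [
    [0.002,0,0,0],
    [0.004,0,0,0],
    [0.004,0,0,0]
  ]
}}

```text
t: 11.45
eef_pos: [0.4887, 0.2737, 0.047]
tcp_rot: [[-0.006, -0.458, 0.889], [-0.002, 0.889, 0.458], [-1.0, 0.001, -0.006]]
force: [2.6, 2.4, 5.6]
grip_width: 0.0105
```

Request:
{"fn": "send_rows", "kwargs": {
  "moves": [
    [0.003,0,0,0],
    [0.005,0,0,0],
    [0.005,0,0,0]
  ]
}}

```text
t: 11.7
eef_pos: [0.4887, 0.2737, 0.0465]
tcp_rot: [[-0.006, -0.458, 0.889], [-0.001, 0.889, 0.458], [-1.0, 0.001, -0.006]]
force: [2.0, 1.3, 6.2]
grip_width: 0.0103
```

Request:
{"fn": "send_rows", "kwargs": {
  "moves": [
    [0.002,0,0,0],
    [0.004,0,0,0],
    [0.004,0,0,0]
  ]
}}

```text
t: 11.95
eef_pos: [0.4887, 0.2737, 0.0463]
tcp_rot: [[-0.006, -0.458, 0.889], [-0.001, 0.889, 0.458], [-1.0, 0.001, -0.006]]
force: [2.4, 1.2, 9.0]
grip_width: 0.0105
```

Request:
{"fn": "send_rows", "kwargs": {
  "moves": [
    [0.003,0,0,0],
    [0.004,0,0,0],
    [0.004,0,0,0]
  ]
}}

```text
t: 12.2
eef_pos: [0.4887, 0.2737, 0.0462]
tcp_rot: [[-0.005, -0.458, 0.889], [-0.001, 0.889, 0.458], [-1.0, 0.001, -0.005]]
force: [1.6, 1.1, 11.8]
grip_width: 0.0102
```

Request:
{"fn": "send_rows", "kwargs": {
  "moves": [
    [0.004,0,0,0],
    [0.006,0,0,0],
    [0.006,0,0,0]
  ]
}}

```text
t: 12.45
eef_pos: [0.4887, 0.2738, 0.046]
tcp_rot: [[-0.005, -0.458, 0.889], [-0.001, 0.889, 0.458], [-1.0, 0.001, -0.005]]
force: [1.1, 0.5, 13.2]
grip_width: 0.0102
```

Request:
{"fn": "send_rows", "kwargs": {
  "moves": [
    [0.004,0,0,0],
    [0.008,0,0,0],
    [0.008,0,0,0]
  ]
}}

```text
t: 12.7
eef_pos: [0.4887, 0.2738, 0.0457]
tcp_rot: [[-0.004, -0.458, 0.889], [-0.001, 0.889, 0.458], [-1.0, 0.001, -0.004]]
force: [0.3, 0.1, 16.6]
grip_width: 0.0105
```

Request:
{"fn": "send_rows", "kwargs": {
  "moves": [
    [0,0,0,0],
    [0,0,0,0],
    [0,0,0,0],
    [0,0,0,0]
  ],
  "gripper": 0.45
}}

```text
t: 13.03
eef_pos: [0.4881, 0.2735, 0.0452]
tcp_rot: [[-0.006, -0.458, 0.889], [-0.002, 0.889, 0.458], [-1.0, 0.001, -0.006]]
force: [-0.9, -0.6, 0.2]
grip_width: 0.0386
```

Request:
{"fn": "send_rows", "kwargs": {
  "moves": [
    [-0.2,0,0,0],
    [-0.45,0,0,0],
    [-0.7,0,0,0],
    [-0.9,0,0,0],
    [-0.9,0,0,0]
  ]
}}

```text
t: 13.45
eef_pos: [0.4905, 0.2745, 0.1856]
tcp_rot: [[0.001, -0.458, 0.889], [0.001, 0.889, 0.458], [-1.0, 0.001, 0.002]]
force: [0.2, -0.0, 0.8]
grip_width: 0.0384
```

```bash
sed -i 's/("scene",440,190,120,120)/("scene",460,260,100,100)/' look.py; python3 look.py large e; python3 - <<'E'
from h import *
b=np.array([.5597,-.3131]); y=-12.7; u=np.array([np.cos(np.radians(y)),np.sin(np.radians(y))]); g=b-.085*u
plan([(*g,.16,y),(*g,.08,y)])
# eye corners expected for collar 53 and 55.. in scene
yy=np.radians(27.3)
for z in(.050,.053,.056):
    e=np.array([.461,.259,0]); P=pose([e[0],e[1],yy,z],np.array([[s*.011,t*.011,.014] for s,t in((-1,-1),(-1,1),(1,1),(1,-1))])); print(z,np.round(proj("scene",P),1).tolist())
E
```

```text
13.45 [0.49047244 0.27446312 0.1855674 ] 27.28197768439788 0.038366711284849066 [ 0.21281736 -0.02307574  0.76912905]
[0.042, -1.0, -0.543, np.float64(0.2)] rows>=4.1
[0.038, -1.0, -0.296, np.float64(0.183)] rows>=3.8
[0.037, -1.0, -0.096, np.float64(0.177)] rows>=3.6
[0.022, -0.601, 0.053, np.float64(0.106)] rows>=2.2
[0.533, 0.0, 0.0, np.float64(0.0)] rows>=1.9
0.05 [[486.3, 292.9], [497.5, 292.6], [501.5, 300.7], [490.2, 301.0]]
0.053 [[486.7, 291.8], [497.8, 291.5], [501.9, 299.6], [490.6, 299.9]]
0.056 [[487.1, 290.6], [498.2, 290.4], [502.4, 298.4], [491.0, 298.7]]
```

View pics/e.png

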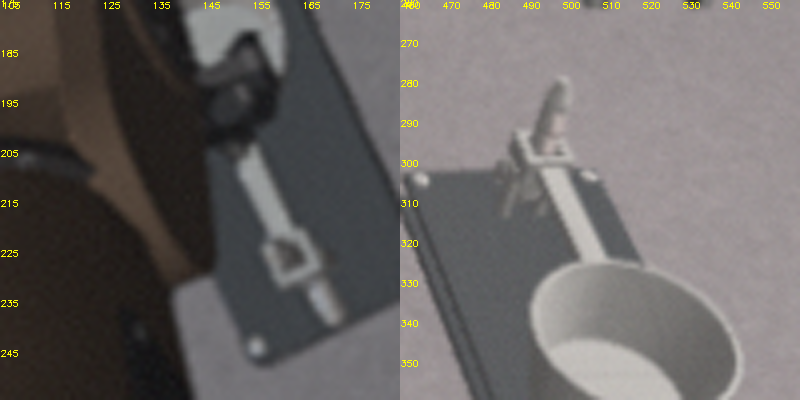

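```bash
python3 - <<'E'
from h import *
plan([(.4628,.2604,.116,27.3)])
E
```

```text
[0.432, 0.001, -0.195, np.float64(-0.0)] rows>=1.7
```

Request:
{"fn": "send_rows", "kwargs": {
  "moves": [
    [0.05,0,-0.195,0],
    [0.15,0,-0.195,0],
    [0.25,0,-0.195,0],
    [0.35,0.001,-0.195,0],
    [0.432,0.001,-0.195,0],
    [0.432,0.001,-0.195,0],
    [0.432,0.001,-0.195,0]
  ],
  "gripper": 0.2
}}

```text
t: 14.13
eef_pos: [0.4617, 0.26, 0.1147]
tcp_rot: [[-0.008, -0.458, 0.889], [-0.002, 0.889, 0.458], [-1.0, 0.001, -0.008]]
force: [0.3, -0.1, -0.1]
grip_width: 0.017
```

```bash
python3 - <<'E'
from h import *
plan([(.4628,.2604,.08,27.3)])
E
```

```text
[0.232, -0.001, 0.007, np.float64(-0.0)] rows>=0.8
```

Request:
{"fn": "send_rows", "kwargs": {
  "moves": [
    [0.05,-0.001,0.007,0],
    [0.1,-0.001,0.007,0],
    [0.15,-0.001,0.007,0],
    [0.2,-0.001,0.007,0],
    [0.25,-0.001,0.007,0],
    [0.26,-0.001,0.007,0],
    [0.26,-0.001,0.007,0]
  ]
}}

```text
t: 14.72
eef_pos: [0.4622, 0.2602, 0.075]
tcp_rot: [[-0.009, -0.458, 0.889], [-0.003, 0.889, 0.458], [-1.0, 0.002, -0.009]]
force: [-0.5, 0.3, -0.7]
grip_width: 0.0172
```

Request:
{"fn": "send_rows", "kwargs": {
  "moves": [
    [0.006,0,0,0],
    [0.012,0,0,0],
    [0.018,0,0,0],
    [0.024,0,0,0],
    [0.024,0,0,0]
  ]
}}

```text
t: 15.13
eef_pos: [0.4621, 0.2602, 0.0715]
tcp_rot: [[-0.009, -0.458, 0.889], [-0.003, 0.889, 0.458], [-1.0, 0.002, -0.009]]
force: [-0.4, -0.6, -0.3]
grip_width: 0.0172
```

Request:
{"fn": "send_rows", "kwargs": {
  "moves": [
    [0.006,0,0,0],
    [0.012,0,0,0],
    [0.018,0,0,0],
    [0.018,0,0,0]
  ]
}}

```text
t: 15.47
eef_pos: [0.4621, 0.2601, 0.0686]
tcp_rot: [[-0.009, -0.458, 0.889], [-0.003, 0.889, 0.458], [-1.0, 0.002, -0.009]]
force: [0.8, 0.2, 0.2]
grip_width: 0.0173
```

Request:
{"fn": "send_rows", "kwargs": {
  "moves": [
    [0.003,0,0,0],
    [0.006,0,0,0],
    [0.006,0,0,0]
  ]
}}

```text
t: 15.72
eef_pos: [0.462, 0.2601, 0.0676]
tcp_rot: [[-0.009, -0.458, 0.889], [-0.003, 0.889, 0.458], [-1.0, 0.002, -0.01]]
force: [0.3, -0.2, 1.1]
grip_width: 0.0169
```

Request:
{"fn": "send_rows", "kwargs": {
  "moves": [
    [0.003,0,0,0],
    [0.006,0,0,0],
    [0.006,0,0,0]
  ]
}}

```text
t: 15.97
eef_pos: [0.4621, 0.2601, 0.0671]
tcp_rot: [[-0.009, -0.458, 0.889], [-0.003, 0.889, 0.458], [-1.0, 0.001, -0.009]]
force: [-0.9, -1.3, 5.8]
grip_width: 0.017
```

Request:
{"fn": "send_rows", "kwargs": {
  "moves": [
    [0.003,0,0,0],
    [0.006,0,0,0],
    [0.006,0,0,0]
  ]
}}

```text
t: 16.22
eef_pos: [0.4621, 0.2602, 0.0669]
tcp_rot: [[-0.008, -0.458, 0.889], [-0.003, 0.889, 0.458], [-1.0, 0.001, -0.009]]
force: [-2.4, -1.9, 10.8]
grip_width: 0.0174
```

Request:
{"fn": "send_rows", "kwargs": {
  "moves": [
    [0.004,0,0,0],
    [0.006,0,0,0],
    [0.006,0,0,0]
  ]
}}

```text
t: 16.47
eef_pos: [0.4621, 0.2602, 0.0668]
tcp_rot: [[-0.008, -0.458, 0.889], [-0.002, 0.889, 0.458], [-1.0, 0.001, -0.008]]
force: [-2.6, -2.0, 12.2]
grip_width: 0.017
```

Request:
{"fn": "send_rows", "kwargs": {
  "moves": [
    [0.004,0,0,0],
    [0.007,0,0,0],
    [0.007,0,0,0]
  ]
}}

```text
t: 16.72
eef_pos: [0.4621, 0.2602, 0.0667]
tcp_rot: [[-0.007, -0.458, 0.889], [-0.002, 0.889, 0.458], [-1.0, 0.001, -0.007]]
force: [-3.0, -1.6, 12.4]
grip_width: 0.0172
```

Request:
{"fn": "send_rows", "kwargs": {
  "moves": [
    [0.004,0,0,0],
    [0.007,0,0,0],
    [0.01,0,0,0],
    [0.01,0,0,0]
  ]
}}

```text
t: 17.05
eef_pos: [0.4621, 0.2602, 0.0663]
tcp_rot: [[-0.006, -0.459, 0.889], [-0.002, 0.889, 0.459], [-1.0, 0.001, -0.007]]
force: [-4.8, -1.8, 16.9]
grip_width: 0.017
```

Request:
{"fn": "send_rows", "kwargs": {
  "moves": [
    [-0.01,0,0,0],
    [-0.1,0,0,0],
    [-0.25,0,0,0],
    [-0.45,0,0,0],
    [-0.7,0,0,0],
    [-0.8,0,0,0],
    [-0.8,0,0,0]
  ]
}}

```text
t: 17.63
eef_pos: [0.4641, 0.261, 0.1899]
tcp_rot: [[-0.001, -0.459, 0.889], [0.0, 0.889, 0.459], [-1.0, 0.001, -0.0]]
force: [-0.4, 0.4, -0.3]
grip_width: 0.0171
```

```bash
python3 - <<'E'
from h import *
b=np.array([.5597,-.3131]); y=-12.7; u=np.array([np.cos(np.radians(y)),np.sin(np.radians(y))]); g=b-.085*u; print(g)
plan([(*g,.15,y)])
E
```

```text
[ 0.47677956 -0.29441307]
[0.08, -1.0, -0.488, np.float64(0.2)] rows>=4.0
[0.074, -1.0, -0.249, np.float64(0.186)] rows>=3.7
[0.072, -1.0, -0.049, np.float64(0.18)] rows>=3.6
[0.04, -0.554, 0.077, np.float64(0.101)] rows>=2.0
```

Large is home: pressing the eye directly gave a linear rise to about 17 N, matching only the stiffness of the feet. Now the medium scoop.

Request:
{"fn": "send_rows", "kwargs": {
  "moves": [
    [0.08,-1,-0.488,0.2],
    [0.08,-1,-0.488,0.2],
    [0.08,-1,-0.488,0.2],
    [0.08,-1,-0.488,0.2],
    [0.08,-1,-0.488,0.2]
  ],
  "gripper": 0.45
}}

```text
t: 18.05
eef_pos: [0.4674, 0.0888, 0.1766]
tcp_rot: [[-0.003, -0.259, 0.966], [-0.001, 0.966, 0.259], [-1.0, 0.0, -0.003]]
force: [0.9, -0.1, 0.8]
grip_width: 0.0383
```

Request:
{"fn": "send_rows", "kwargs": {
  "moves": [
    [0.074,-1,-0.249,0.186],
    [0.074,-1,-0.249,0.186],
    [0.074,-1,-0.249,0.186],
    [0.074,-1,-0.249,0.186],
    [0.074,-1,-0.249,0.186]
  ]
}}

```text
t: 18.47
eef_pos: [0.4701, -0.0702, 0.1644]
tcp_rot: [[-0.004, -0.063, 0.998], [-0.001, 0.998, 0.063], [-1.0, -0.001, -0.004]]
force: [0.4, 0.5, -0.2]
grip_width: 0.0382
```

Request:
{"fn": "send_rows", "kwargs": {
  "moves": [
    [0.072,-1,-0.049,0.18],
    [0.072,-1,-0.049,0.18],
    [0.072,-1,-0.049,0.18],
    [0.072,-1,-0.049,0.18],
    [0.072,-1,-0.049,0.18]
  ]
}}

```text
t: 18.88
eef_pos: [0.4723, -0.2245, 0.1523]
tcp_rot: [[-0.004, 0.128, 0.992], [-0.001, 0.992, -0.128], [-1.0, -0.002, -0.004]]
force: [0.3, 0.1, -0.7]
grip_width: 0.0385
```

Request:
{"fn": "send_rows", "kwargs": {
  "moves": [
    [0.04,-0.554,0.077,0.101],
    [0.04,-0.554,0.077,0.101],
    [0.04,-0.554,0.077,0.101],
    [0.04,-0.554,0.077,0.101]
  ]
}}

```text
t: 19.22
eef_pos: [0.4727, -0.3095, 0.145]
tcp_rot: [[-0.005, 0.234, 0.972], [-0.0, 0.972, -0.234], [-1.0, -0.001, -0.005]]
force: [-0.1, -0.2, -0.2]
grip_width: 0.0385
```

```bash
python3 - <<'E'
from h import *
s=robot.read_state(); print(s["t"],s["eef_pos"],yawof(s["tcp_rot"]),s["force"])
plan([(.4768,-.2944,.06,-12.7)])
E
```

```text
19.2167 [ 0.47273012 -0.30948865  0.14501491] -13.556109018820807 [-0.08362568 -0.1642712  -0.23881019]
[0.567, 0.104, 0.003, np.float64(-0.014)] rows>=2.1
```

Request:
{"fn": "send_rows", "kwargs": {
  "moves": [
    [0.1,0.104,0.003,-0.014],
    [0.2,0.104,0.003,-0.014],
    [0.35,0.104,0.003,-0.014],
    [0.5,0.104,0.003,-0.014],
    [0.567,0.104,0.003,-0.014],
    [0.567,0.104,0.003,-0.014],
    [0.567,0.104,0.003,-0.014]
  ]
}}

```text
t: 19.8
eef_pos: [0.4765, -0.2935, 0.06]
tcp_rot: [[-0.006, 0.219, 0.976], [0.001, 0.976, -0.219], [-1.0, -0.001, -0.006]]
force: [0.5, -0.9, 0.9]
grip_width: 0.0384
```

```bash
python3 - <<'E'
from h import *
s=robot.read_state(); print(s["t"],s["eef_pos"],yawof(s["tcp_rot"]),s["force"])
plan([(.4768,-.2944,.038,-12.7)])
E
```

```text
19.8 [ 0.47652019 -0.29349928  0.06003112] -12.667702144240858 [ 0.54085831 -0.87175478  0.8523399 ]
[0.147, -0.005, 0.003, np.float64(0.001)] rows>=0.5
```

Request:
{"fn": "send_rows", "kwargs": {
  "moves": [
    [0.05,-0.005,0.003,0],
    [0.1,-0.005,0.003,0],
    [0.147,-0.005,0.003,0],
    [0.147,-0.005,0.003,0],
    [0.147,-0.005,0.003,0]
  ]
}}

```text
t: 20.22
eef_pos: [0.4765, -0.2942, 0.0377]
tcp_rot: [[-0.007, 0.219, 0.976], [0.001, 0.976, -0.219], [-1.0, -0.0, -0.007]]
force: [0.1, 0.4, 0.4]
grip_width: 0.0384
```

Request:
{"fn": "send_rows", "kwargs": {
  "moves": [
    [0,0,0,0],
    [0,0,0,0],
    [0,0,0,0],
    [0,0,0,0],
    [0,0,0,0],
    [0,0,0,0]
  ],
  "gripper": 0
}}

```text
t: 20.72
eef_pos: [0.4765, -0.2943, 0.0379]
tcp_rot: [[-0.006, 0.219, 0.976], [0.001, 0.976, -0.219], [-1.0, -0.001, -0.007]]
force: [-0.8, 1.3, 2.2]
grip_width: 0.0103
```

Request:
{"fn": "send_rows", "kwargs": {
  "moves": [
    [-0.1,0,0,0],
    [-0.25,0,0,0],
    [-0.4,0,0,0],
    [-0.6,0,0,0],
    [-0.8,0,0,0],
    [-1,0,0,0],
    [-1,0,0,0],
    [-1,0,0,0]
  ]
}}

```text
t: 21.38
eef_pos: [0.4777, -0.2946, 0.189]
tcp_rot: [[-0.004, 0.219, 0.976], [-0.001, 0.976, -0.219], [-1.0, -0.002, -0.004]]
force: [0.7, 0.2, -2.4]
grip_width: 0.0101
```

```bash
python3 - <<'E'
from h import *
s=robot.read_state(); print(s["t"],s["eef_pos"],yawof(s["tcp_rot"]),s["force"],s["grip_width"])
y=np.radians(27.3); u=np.array([np.cos(y),np.sin(y)]); g=np.array([.4624,.2602])+.029*u; print(g)
plan([(*g,.188,27.3)])
E
```

```text
21.3833 [ 0.47772203 -0.29460538  0.1890456 ] -12.671652562260372 [ 0.73630795  0.20734656 -2.42289977] 0.01014874030259814
[0.4881699  0.27350084]
[0.002, 1.0, -0.206, np.float64(-0.18)] rows>=3.7
[0.002, 1.0, -0.014, np.float64(-0.176)] rows>=3.6
[0.002, 1.0, 0.172, np.float64(-0.178)] rows>=3.6
[0.001, 0.705, 0.262, np.float64(-0.132)] rows>=2.7
```

Request:
{"fn": "send_rows", "kwargs": {
  "moves": [
    [0,0.15,-0.03,-0.03],
    [0,0.35,-0.07,-0.065],
    [0,0.55,-0.11,-0.1],
    [0,0.75,-0.155,-0.135],
    [0,0.9,-0.185,-0.165],
    [0.002,1,-0.206,-0.18],
    [0.002,1,-0.206,-0.18]
  ]
}}

```text
t: 21.97
eef_pos: [0.4796, -0.1388, 0.1871]
tcp_rot: [[-0.007, 0.029, 1.0], [0.001, 1.0, -0.029], [-1.0, 0.001, -0.007]]
force: [-0.1, 0.4, -1.7]
grip_width: 0.0105
```

Request:
{"fn": "send_rows", "kwargs": {
  "moves": [
    [0,0.15,0,-0.03],
    [0,0.35,0,-0.065],
    [0,0.55,-0.005,-0.1],
    [0,0.75,-0.01,-0.135],
    [0,0.9,-0.012,-0.165],
    [0.002,1,-0.014,-0.176],
    [0.002,1,-0.014,-0.176]
  ]
}}

```text
t: 22.55
eef_pos: [0.4814, 0.0129, 0.1858]
tcp_rot: [[-0.009, -0.156, 0.988], [0.001, 0.988, 0.156], [-1.0, 0.003, -0.009]]
force: [0.6, 0.5, -0.7]
grip_width: 0.01
```

Request:
{"fn": "send_rows", "kwargs": {
  "moves": [
    [0,0.15,0.025,-0.03],
    [0,0.35,0.06,-0.065],
    [0,0.55,0.095,-0.1],
    [0,0.75,0.13,-0.135],
    [0,0.9,0.155,-0.165],
    [0.002,1,0.172,-0.178],
    [0.002,1,0.172,-0.178]
  ]
}}

```text
t: 23.13
eef_pos: [0.4835, 0.1663, 0.1846]
tcp_rot: [[-0.011, -0.338, 0.941], [0.001, 0.941, 0.339], [-1.0, 0.005, -0.01]]
force: [-0.5, -0.2, -1.5]
grip_width: 0.0103
```

Request:
{"fn": "send_rows", "kwargs": {
  "moves": [
    [0,0.15,0.05,-0.03],
    [0,0.3,0.11,-0.06],
    [0,0.45,0.17,-0.09],
    [0,0.6,0.22,-0.115],
    [0.001,0.705,0.262,-0.132],
    [0.001,0.705,0.262,-0.132],
    [0.001,0.705,0.262,-0.132]
  ]
}}

```text
t: 23.72
eef_pos: [0.4848, 0.2783, 0.1836]
tcp_rot: [[-0.012, -0.465, 0.885], [0.0, 0.886, 0.465], [-1.0, 0.006, -0.01]]
force: [0.0, -0.8, -1.1]
grip_width: 0.0099
```

```bash
python3 - <<'E'
from h import *
s=robot.read_state(); print(s["t"],s["eef_pos"],yawof(s["tcp_rot"]),s["force"],s["grip_width"])
for n in C: cv2.imwrite(f"pics/f_{n}.png",robot.grab_frame(n)[:,:,::-1])
plan([(.4882,.2735,.116,27.3)])
E
python3 rim.py medium f .0378
```

```text
23.7167 [0.48484769 0.27826416 0.18362099] 27.68326856951043 [ 0.04762782 -0.79825368 -1.05896751] 0.009928957818774769
[0.453, -0.035, 0.007, np.float64(0.005)] rows>=1.6
fit [0.561  0.3204 0.9189] -7.3 along 0.08721716724965517 lateral 0.002526636917052571 eye [0.45906137 0.26705307]
(426, 450, 3)
top px of expected eye top [[143.58430999 219.55023248]]
```

Request:
{"fn": "send_rows", "kwargs": {
  "moves": [
    [0.05,-0.035,0,0.005],
    [0.15,-0.035,0,0.005],
    [0.25,-0.035,0,0.005],
    [0.35,-0.035,0,0.005],
    [0.453,-0.035,0,0.005],
    [0.453,-0.035,0,0.005],
    [0.453,-0.035,0,0.005]
  ]
}}

```text
t: 24.4
eef_pos: [0.4865, 0.272, 0.1154]
tcp_rot: [[-0.013, -0.458, 0.889], [-0.0, 0.889, 0.458], [-1.0, 0.006, -0.012]]
force: [0.7, 0.4, -0.6]
grip_width: 0.0102
```

```bash
sed -i 's/("scene",460,260,100,100)/("scene",470,250,100,100)/' look.py; python3 look.py medium g; python3 rim.py medium g .0378; python3 - <<'E'
from h import *
plan([(.4873,.2730,.106,27.3)])
E
```

```text
24.4 [0.48650293 0.27195714 0.11543474] 27.233281127120936 0.010189619366508952 [ 0.65025372  0.4290412  -0.56849523]
fit [0.5639 0.3138 0.903 ] -6.6 along 0.08719520976975494 lateral 0.0013753754968510658 eye [0.46165252 0.26108962]
(420, 432, 3)
top px of expected eye top [[154.30562307 222.64423441]]
[0.071, 0.001, 0.003, np.float64(-0.001)] rows>=0.3
```

View pics/g.png

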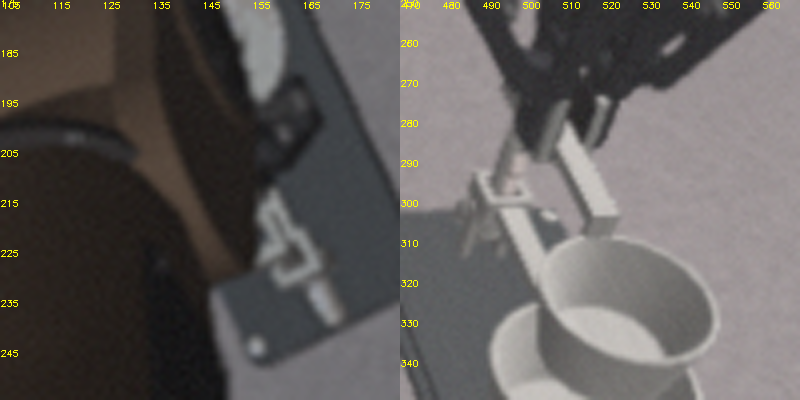

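The medium scoop is over the stand, with its eye at top px (156,220) near the tip and its bowl over the large one. Descend.

Request:
{"fn": "send_rows", "kwargs": {
  "moves": [
    [0.03,0.001,0.003,0],
    [0.06,0.001,0.003,0],
    [0.08,0.001,0.003,0],
    [0.1,0.001,0.003,0],
    [0.1,0.001,0.003,0]
  ]
}}

```text
t: 24.92
eef_pos: [0.4869, 0.2729, 0.1011]
tcp_rot: [[-0.012, -0.458, 0.889], [0.0, 0.889, 0.458], [-1.0, 0.006, -0.01]]
force: [-0.5, -0.1, -1.4]
grip_width: 0.01
```

Request:
{"fn": "send_rows", "kwargs": {
  "moves": [
    [0.012,0,0,0],
    [0.024,0,0,0],
    [0.036,0,0,0],
    [0.036,0,0,0]
  ]
}}

```text
t: 25.25
eef_pos: [0.4867, 0.2728, 0.0953]
tcp_rot: [[-0.012, -0.458, 0.889], [0.0, 0.889, 0.458], [-1.0, 0.006, -0.011]]
force: [-0.2, -0.3, -0.7]
grip_width: 0.0099
```

Request:
{"fn": "send_rows", "kwargs": {
  "moves": [
    [0.012,0,0.002,0],
    [0.024,0,0.004,0],
    [0.036,0,0.004,0],
    [0.048,0,0.004,0],
    [0.06,0,0.004,0],
    [0.06,0,0.004,0]
  ]
}}

```text
t: 25.75
eef_pos: [0.4869, 0.273, 0.0859]
tcp_rot: [[-0.013, -0.458, 0.889], [-0.0, 0.889, 0.458], [-1.0, 0.006, -0.012]]
force: [-1.7, -0.7, -1.4]
grip_width: 0.0104
```

Request:
{"fn": "send_rows", "kwargs": {
  "moves": [
    [0.012,0,0,0],
    [0.024,0,0,0],
    [0.036,0,0,0],
    [0.048,0,0,0],
    [0.048,0,0,0]
  ]
}}

```text
t: 26.17
eef_pos: [0.4868, 0.273, 0.0785]
tcp_rot: [[-0.013, -0.458, 0.889], [-0.0, 0.889, 0.458], [-1.0, 0.006, -0.011]]
force: [-1.2, -0.6, -0.4]
grip_width: 0.0102
```

Request:
{"fn": "send_rows", "kwargs": {
  "moves": [
    [0.01,0,0,0],
    [0.02,0,0,0],
    [0.03,0,0,0],
    [0.04,0,0,0],
    [0.04,0,0,0]
  ]
}}

```text
t: 26.58
eef_pos: [0.4868, 0.273, 0.0723]
tcp_rot: [[-0.013, -0.458, 0.889], [-0.0, 0.889, 0.458], [-1.0, 0.006, -0.011]]
force: [-2.3, 0.1, 1.6]
grip_width: 0.0098
```

Request:
{"fn": "send_rows", "kwargs": {
  "moves": [
    [0.006,0,0.002,0],
    [0.012,0,0.002,0],
    [0.018,0,0.002,0],
    [0.018,0,0.002,0]
  ]
}}

```text
t: 26.92
eef_pos: [0.4868, 0.2731, 0.0695]
tcp_rot: [[-0.013, -0.458, 0.889], [-0.0, 0.889, 0.458], [-1.0, 0.006, -0.012]]
force: [-4.1, -1.8, 4.1]
grip_width: 0.01
```

Request:
{"fn": "send_rows", "kwargs": {
  "moves": [
    [0,0,-0.006,0],
    [0.006,0,-0.007,0],
    [0.012,0,-0.007,0],
    [0.012,0,-0.007,0]
  ]
}}

```text
t: 27.25
eef_pos: [0.4865, 0.2729, 0.0676]
tcp_rot: [[-0.012, -0.458, 0.889], [0.0, 0.889, 0.458], [-1.0, 0.006, -0.01]]
force: [3.6, 2.0, 0.0]
grip_width: 0.0104
```

Request:
{"fn": "send_rows", "kwargs": {
  "moves": [
    [0.003,0,0,0],
    [0.006,0,0,0],
    [0.006,0,0,0]
  ]
}}

```text
t: 27.5
eef_pos: [0.4867, 0.2729, 0.0667]
tcp_rot: [[-0.011, -0.458, 0.889], [0.001, 0.889, 0.458], [-1.0, 0.006, -0.01]]
force: [2.3, 2.2, 0.5]
grip_width: 0.0099
```

Request:
{"fn": "send_rows", "kwargs": {
  "moves": [
    [0.003,0,0,0],
    [0.006,0,0,0],
    [0.006,0,0,0]
  ]
}}

```text
t: 27.75
eef_pos: [0.4867, 0.273, 0.0659]
tcp_rot: [[-0.011, -0.458, 0.889], [0.001, 0.889, 0.458], [-1.0, 0.006, -0.01]]
force: [2.4, 1.1, 2.8]
grip_width: 0.0102
```

Request:
{"fn": "send_rows", "kwargs": {
  "moves": [
    [0.003,0,0,0],
    [0.005,0,0,0],
    [0.005,0,0,0]
  ]
}}

```text
t: 28.0
eef_pos: [0.4868, 0.273, 0.0652]
tcp_rot: [[-0.011, -0.458, 0.889], [0.001, 0.889, 0.458], [-1.0, 0.006, -0.009]]
force: [1.3, 0.4, 3.8]
grip_width: 0.0101
```

Request:
{"fn": "send_rows", "kwargs": {
  "moves": [
    [0.003,0,0,0],
    [0.005,0,0,0],
    [0.005,0,0,0]
  ]
}}

```text
t: 28.25
eef_pos: [0.4868, 0.273, 0.0646]
tcp_rot: [[-0.011, -0.458, 0.889], [0.001, 0.889, 0.458], [-1.0, 0.006, -0.009]]
force: [1.1, 0.6, 6.4]
grip_width: 0.0103
```

Request:
{"fn": "send_rows", "kwargs": {
  "moves": [
    [0.003,0,0,0],
    [0.005,0,0,0],
    [0.005,0,0,0]
  ]
}}

```text
t: 28.5
eef_pos: [0.4868, 0.273, 0.0641]
tcp_rot: [[-0.011, -0.458, 0.889], [0.001, 0.889, 0.458], [-1.0, 0.006, -0.009]]
force: [0.5, 0.4, 7.3]
grip_width: 0.0104
```

Request:
{"fn": "send_rows", "kwargs": {
  "moves": [
    [0.003,0,0,0],
    [0.006,0,0,0],
    [0.006,0,0,0]
  ]
}}

```text
t: 28.75
eef_pos: [0.4868, 0.273, 0.064]
tcp_rot: [[-0.01, -0.458, 0.889], [0.001, 0.889, 0.458], [-1.0, 0.005, -0.008]]
force: [-0.7, -0.6, 12.8]
grip_width: 0.0104
```

Request:
{"fn": "send_rows", "kwargs": {
  "moves": [
    [0.003,0,0,0],
    [0.007,0,0,0],
    [0.007,0,0,0]
  ]
}}

```text
t: 29.0
eef_pos: [0.4868, 0.273, 0.0638]
tcp_rot: [[-0.009, -0.458, 0.889], [0.001, 0.889, 0.458], [-1.0, 0.005, -0.008]]
force: [-2.1, -1.2, 15.1]
grip_width: 0.0099
```

Request:
{"fn": "send_rows", "kwargs": {
  "moves": [
    [0,0,0,0],
    [0,0,0,0],
    [0,0,0,0],
    [0,0,0,0]
  ],
  "gripper": 0.45
}}

```text
t: 29.33
eef_pos: [0.4865, 0.2729, 0.0634]
tcp_rot: [[-0.01, -0.458, 0.889], [0.001, 0.889, 0.458], [-1.0, 0.005, -0.009]]
force: [0.7, -0.2, -0.0]
grip_width: 0.0386
```

Request:
{"fn": "send_rows", "kwargs": {
  "moves": [
    [-0.1,0,0,0],
    [-0.3,0,0,0],
    [-0.5,0,0,0],
    [-0.5,0,-0.1,0],
    [-0.5,0,-0.18,0],
    [-0.5,0,-0.18,0],
    [-0.5,0,-0.18,0]
  ]
}}

```text
t: 29.92
eef_pos: [0.4632, 0.2604, 0.1387]
tcp_rot: [[-0.01, -0.458, 0.889], [0.001, 0.889, 0.458], [-1.0, 0.005, -0.009]]
force: [0.5, -0.4, 0.1]
grip_width: 0.0385
```

Request:
{"fn": "send_rows", "kwargs": {
  "moves": [
    [0,0,0,0],
    [0,0,0,0],
    [0,0,0,0]
  ],
  "gripper": 0.2
}}

```text
t: 30.17
eef_pos: [0.4635, 0.2606, 0.1383]
tcp_rot: [[-0.011, -0.458, 0.889], [0.001, 0.889, 0.458], [-1.0, 0.005, -0.009]]
force: [0.5, 0.3, -0.3]
grip_width: 0.0174
```

```bash
python3 - <<'E'
from h import *
s=robot.read_state(); print(s["t"],s["eef_pos"],s["force"],s["grip_width"])
plan([(.4624,.2602,.087,27.3)])
E
```

```text
30.1667 [0.46354753 0.26057115 0.13829238] [ 0.47560808  0.28323384 -0.25593068] 0.017366825135537528
[0.342, 0.001, -0.008, np.float64(-0.0)] rows>=1.2
```

Request:
{"fn": "send_rows", "kwargs": {
  "moves": [
    [0.06,0.001,-0.008,0],
    [0.13,0.001,-0.008,0],
    [0.2,0.001,-0.008,0],
    [0.27,0.001,-0.008,0],
    [0.342,0.001,-0.008,0],
    [0.342,0.001,-0.008,0]
  ]
}}

```text
t: 30.67
eef_pos: [0.461, 0.2598, 0.0845]
tcp_rot: [[-0.014, -0.458, 0.889], [-0.001, 0.889, 0.458], [-1.0, 0.006, -0.013]]
force: [-0.7, 0.1, -0.5]
grip_width: 0.0173
```

Request:
{"fn": "send_rows", "kwargs": {
  "moves": [
    [0.007,0,0,0],
    [0.014,0,0,0],
    [0.021,0,0,0],
    [0.028,0,0,0],
    [0.028,0,0,0]
  ]
}}

```text
t: 31.08
eef_pos: [0.4611, 0.2599, 0.0809]
tcp_rot: [[-0.013, -0.458, 0.889], [-0.0, 0.889, 0.458], [-1.0, 0.006, -0.012]]
force: [0.0, -1.1, 4.0]
grip_width: 0.0171
```

Request:
{"fn": "send_rows", "kwargs": {
  "moves": [
    [0.003,0,0,0],
    [0.006,0,0,0],
    [0.006,0,0,0]
  ]
}}

```text
t: 31.33
eef_pos: [0.4611, 0.2599, 0.0808]
tcp_rot: [[-0.013, -0.458, 0.889], [-0.0, 0.889, 0.458], [-1.0, 0.006, -0.011]]
force: [-2.9, -1.2, 9.8]
grip_width: 0.0171
```

Request:
{"fn": "send_rows", "kwargs": {
  "moves": [
    [0.004,0,0,0],
    [0.008,0,0,0],
    [0.008,0,0,0]
  ]
}}

```text
t: 31.58
eef_pos: [0.4612, 0.2599, 0.0806]
tcp_rot: [[-0.012, -0.458, 0.889], [0.0, 0.889, 0.458], [-1.0, 0.005, -0.01]]
force: [-4.2, -2.7, 13.4]
grip_width: 0.0172
```

Request:
{"fn": "send_rows", "kwargs": {
  "moves": [
    [0.004,0,0,0],
    [0.01,0,0,0],
    [0.01,0,0,0]
  ]
}}

```text
t: 31.83
eef_pos: [0.4612, 0.2599, 0.0804]
tcp_rot: [[-0.011, -0.458, 0.889], [0.0, 0.889, 0.458], [-1.0, 0.005, -0.01]]
force: [-4.0, -3.5, 15.1]
grip_width: 0.0167
```

Request:
{"fn": "send_rows", "kwargs": {
  "moves": [
    [-0.02,0,0,0],
    [-0.15,0,0,0],
    [-0.35,0,0,0],
    [-0.55,0,0,0],
    [-0.75,0,0,0],
    [-0.75,0,0,0],
    [-0.75,0,0,0]
  ]
}}

```text
t: 32.42
eef_pos: [0.4629, 0.2601, 0.1944]
tcp_rot: [[-0.008, -0.458, 0.889], [0.002, 0.889, 0.458], [-1.0, 0.005, -0.006]]
force: [0.0, -0.5, -0.7]
grip_width: 0.0171
```

```bash
python3 - <<'E'
from h import *
b=np.array([.5625,.0150]); y=-9.2; u=np.array([np.cos(np.radians(y)),np.sin(np.radians(y))]); g=b-.085*u; print(g)
plan([(*g,.15,y)])
for l in("dish","small"): print(l,[(d["p"],unproj("top",d["centre"],.02)) for d in (robot.grab_frame("top") is not None and robot.regions_of("top",l))])
E
```

```text
[0.47859342 0.0285899 ]
[0.208, -1.0, -0.433, np.float64(0.428)] rows>=4.0
[0.088, -0.457, 0.018, np.float64(0.18)] rows>=1.7
dish [(0.67, array([0.42868011, 0.09567588, 0.02      ]))]
small [(0.78, array([0.5555496 , 0.00654462, 0.02      ]))]
```

Request:
{"fn": "send_rows", "kwargs": {
  "moves": [
    [0.208,-1,-0.433,0.428],
    [0.208,-1,-0.433,0.428],
    [0.208,-1,-0.433,0.428],
    [0.208,-1,-0.433,0.428],
    [0.208,-1,-0.433,0.428],
    [0.208,-1,-0.433,0.428]
  ],
  "gripper": 0.4
}}

```text
t: 33.12
eef_pos: [0.4725, 0.0948, 0.1594]
tcp_rot: [[-0.015, -0.024, 1.0], [-0.0, 1.0, 0.024], [-1.0, -0.0, -0.015]]
force: [0.0, 0.5, 0.5]
grip_width: 0.0339
```

Request:
{"fn": "send_rows", "kwargs": {
  "moves": [
    [0.088,-0.457,0.018,0.18],
    [0.088,-0.457,0.018,0.18],
    [0.088,-0.457,0.018,0.18],
    [0.088,-0.457,0.018,0.18],
    [0.088,-0.457,0.018,0.18]
  ]
}}

```text
t: 33.53
eef_pos: [0.4766, 0.0273, 0.1459]
tcp_rot: [[-0.016, 0.161, 0.987], [-0.0, 0.987, -0.161], [-1.0, -0.003, -0.015]]
force: [0.5, -0.6, -1.1]
grip_width: 0.0338
```

```bash
python3 - <<'E'
from h import *
s=robot.read_state(); print(s["t"],s["eef_pos"],yawof(s["tcp_rot"]))
plan([(.4786,.0286,.07,-9.2)])
E
```

```text
33.5333 [0.47658573 0.02734671 0.14593983] -9.291595938299032
[0.506, 0.01, 0.012, np.float64(-0.002)] rows>=1.8
```

Request:
{"fn": "send_rows", "kwargs": {
  "moves": [
    [0.1,0.01,0.012,0],
    [0.2,0.01,0.012,0],
    [0.35,0.01,0.012,0],
    [0.45,0.01,0.012,0],
    [0.506,0.01,0.012,0],
    [0.506,0.01,0.012,0],
    [0.506,0.01,0.012,0]
  ]
}}

```text
t: 34.12
eef_pos: [0.4775, 0.0293, 0.0702]
tcp_rot: [[-0.016, 0.16, 0.987], [-0.0, 0.987, -0.16], [-1.0, -0.003, -0.016]]
force: [0.6, 0.3, 0.1]
grip_width: 0.0342
```

```bash
python3 - <<'E'
from h import *
s=robot.read_state(); print(s["t"],s["eef_pos"],yawof(s["tcp_rot"]))
plan([(.4786,.0286,.0475,-9.2)])
E
```

```text
34.1167 [0.47751183 0.02931978 0.07022197] -9.198275141034406
[0.151, -0.004, 0.008, np.float64(0.0)] rows>=0.5
```

Request:
{"fn": "send_rows", "kwargs": {
  "moves": [
    [0.05,-0.004,0.008,0],
    [0.1,-0.004,0.008,0],
    [0.151,-0.004,0.008,0],
    [0.151,-0.004,0.008,0],
    [0.151,-0.004,0.008,0]
  ]
}}

```text
t: 34.53
eef_pos: [0.478, 0.0285, 0.0472]
tcp_rot: [[-0.017, 0.16, 0.987], [-0.0, 0.987, -0.16], [-1.0, -0.003, -0.017]]
force: [-0.2, -0.1, -0.3]
grip_width: 0.0339
```

Request:
{"fn": "send_rows", "kwargs": {
  "moves": [
    [0,0,0,0],
    [0,0,0,0],
    [0,0,0,0],
    [0,0,0,0],
    [0,0,0,0],
    [0,0,0,0]
  ],
  "gripper": 0
}}

```text
t: 35.03
eef_pos: [0.478, 0.0285, 0.0473]
tcp_rot: [[-0.017, 0.16, 0.987], [-0.0, 0.987, -0.16], [-1.0, -0.003, -0.017]]
force: [-0.6, -1.0, 1.0]
grip_width: 0.01
```

Request:
{"fn": "send_rows", "kwargs": {
  "moves": [
    [-0.1,0,0,0],
    [-0.25,0,0,0],
    [-0.4,0,0,0],
    [-0.6,0,0,0],
    [-0.8,0,0,0],
    [-1,0,0,0],
    [-1,0,0,0],
    [-1,0,0,0]
  ]
}}

```text
t: 35.7
eef_pos: [0.4809, 0.0285, 0.1984]
tcp_rot: [[-0.014, 0.16, 0.987], [-0.0, 0.987, -0.16], [-1.0, -0.003, -0.013]]
force: [-1.1, 0.7, -2.2]
grip_width: 0.0103
```

```bash
python3 - <<'E'
from h import *
s=robot.read_state(); print(s["t"],s["eef_pos"],yawof(s["tcp_rot"]),s["force"],s["grip_width"])
plan([(.4873,.2730,.2,27.3)])
E
```

```text
35.7 [0.48088019 0.02849629 0.19838408] -9.202796464546102 [-1.13023333  0.67427955 -2.15657845] 0.010289848622820879
[-0.007, 1.0, -0.135, np.float64(-0.376)] rows>=3.6
[-0.004, 0.601, 0.159, np.float64(-0.232)] rows>=2.2
```

Request:
{"fn": "send_rows", "kwargs": {
  "moves": [
    [0,0.15,-0.02,-0.06],
    [0,0.35,-0.047,-0.13],
    [0,0.55,-0.074,-0.2],
    [0,0.75,-0.1,-0.28],
    [0,0.9,-0.12,-0.34],
    [-0.007,1,-0.135,-0.376],
    [-0.007,1,-0.135,-0.376],
    [-0.007,1,-0.135,-0.376]
  ]
}}

```text
t: 36.37
eef_pos: [0.4842, 0.1801, 0.1979]
tcp_rot: [[-0.016, -0.232, 0.973], [-0.001, 0.973, 0.232], [-1.0, 0.003, -0.016]]
force: [0.6, -0.3, -1.0]
grip_width: 0.0107
```

Request:
{"fn": "send_rows", "kwargs": {
  "moves": [
    [0,0.1,0.026,-0.04],
    [0,0.22,0.058,-0.085],
    [0,0.35,0.09,-0.135],
    [0,0.48,0.127,-0.185],
    [-0.004,0.601,0.159,-0.232],
    [-0.004,0.601,0.159,-0.232],
    [-0.004,0.601,0.159,-0.232]
  ]
}}

```text
t: 36.95
eef_pos: [0.4864, 0.2726, 0.1975]
tcp_rot: [[-0.017, -0.458, 0.889], [-0.002, 0.889, 0.458], [-1.0, 0.006, -0.016]]
force: [0.2, -0.3, -0.5]
grip_width: 0.0107
```

```bash
python3 - <<'E'
from h import *
s=robot.read_state(); print(s["t"],s["eef_pos"],yawof(s["tcp_rot"]),s["force"],s["grip_width"])
cv2.imwrite("pics/i_scene.png",robot.grab_frame("scene")[:,:,::-1])
plan([(.4873,.2730,.116,27.3)])
E
python3 rim.py small i .0473
```

```text
36.95 [0.48637029 0.27262626 0.19751684] 27.252315516337628 [ 0.24875381 -0.33361175 -0.49689047] 0.010736944088850156
[0.544, 0.002, 0.008, np.float64(-0.002)] rows>=2.0
fit [0.561  0.3143 1.0325] -7.3 along 0.08560809155676748 lateral 0.0033001877464911796 eye [0.4587401  0.26169564]
(372, 390, 3)
top px of expected eye top [[144.1519717  218.07764982]]
```

```bash
python3 - <<'E'
from h import *
plan([(.4886,.2737,.116,27.3)])
E
```

```text
[0.544, 0.002, 0.018, np.float64(-0.002)] rows>=2.0
```

Request:
{"fn": "send_rows", "kwargs": {
  "moves": [
    [0.08,0.002,0.014,0],
    [0.18,0.002,0.014,0],
    [0.28,0.002,0.014,0],
    [0.38,0.002,0.014,0],
    [0.48,0.002,0.014,0],
    [0.54,0.002,0.014,0],
    [0.54,0.002,0.014,0],
    [0.54,0.002,0.014,0]
  ]
}}

```text
t: 37.67
eef_pos: [0.4868, 0.2725, 0.1166]
tcp_rot: [[-0.018, -0.456, 0.89], [-0.002, 0.89, 0.456], [-1.0, 0.006, -0.017]]
force: [-0.3, 0.4, -0.7]
grip_width: 0.0105
```

```bash
python3 look.py small j; python3 rim.py small j .0473; python3 - <<'E'
from h import *
plan([(.4881,.2734,.101,27.3)])
E
```

```text
37.6667 [0.48684433 0.27253214 0.11660769] 27.12566018030233 0.010519677953793423 [-0.30364275  0.36195642 -0.6520395 ]
fit [0.5622 0.3143 0.9114] -4.1 along 0.08560617389892224 lateral 0.002484486655094083 eye [0.45983612 0.26180133]
(360, 366, 3)
top px of expected eye top [[154.00920184 222.54866646]]
[0.109, -0.001, 0.007, np.float64(-0.002)] rows>=0.4
```

View pics/j.png

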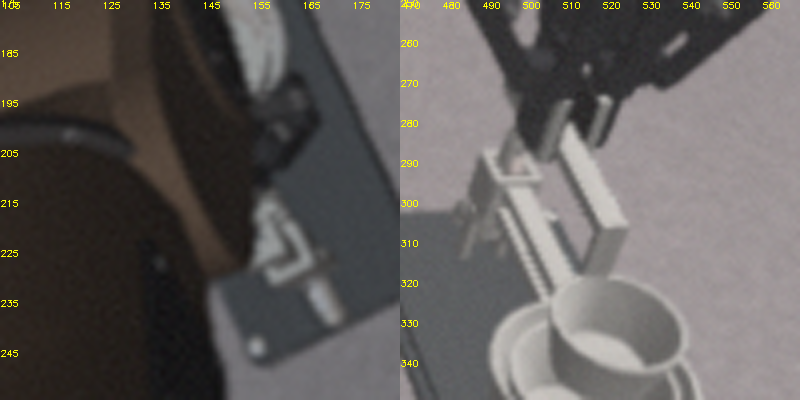

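The small eye is over the tip, the stack below is nested, and the small bowl is over the medium one. Descend.

Request:
{"fn": "send_rows", "kwargs": {
  "moves": [
    [0.03,0,0.005,0],
    [0.06,0,0.006,0],
    [0.09,0,0.006,0],
    [0.109,0,0.006,0],
    [0.109,0,0.006,0]
  ]
}}

```text
t: 38.18
eef_pos: [0.4874, 0.2733, 0.1003]
tcp_rot: [[-0.017, -0.457, 0.89], [-0.002, 0.89, 0.457], [-1.0, 0.006, -0.016]]
force: [0.0, -0.0, 1.2]
grip_width: 0.0101
```

Request:
{"fn": "send_rows", "kwargs": {
  "moves": [
    [0.012,0,0,0],
    [0.024,0,0,0],
    [0.036,0,0,0],
    [0.036,0,0,0]
  ]
}}

```text
t: 38.52
eef_pos: [0.4871, 0.2733, 0.0945]
tcp_rot: [[-0.018, -0.457, 0.89], [-0.002, 0.89, 0.457], [-1.0, 0.006, -0.017]]
force: [0.4, -0.2, -0.7]
grip_width: 0.0105
```

Request:
{"fn": "send_rows", "kwargs": {
  "moves": [
    [0.012,0,0.001,0],
    [0.024,0,0.002,0],
    [0.036,0,0.002,0],
    [0.048,0,0.002,0],
    [0.048,0,0.002,0]
  ]
}}

```text
t: 38.93
eef_pos: [0.4869, 0.2733, 0.0869]
tcp_rot: [[-0.019, -0.457, 0.89], [-0.002, 0.89, 0.457], [-1.0, 0.006, -0.018]]
force: [-2.4, -1.2, -1.6]
grip_width: 0.0101
```

Request:
{"fn": "send_rows", "kwargs": {
  "moves": [
    [0.006,0,0,0],
    [0.012,0,0,0],
    [0.018,0,0,0],
    [0.018,0,0,0]
  ]
}}

```text
t: 39.27
eef_pos: [0.4868, 0.2733, 0.0841]
tcp_rot: [[-0.019, -0.457, 0.89], [-0.002, 0.89, 0.457], [-1.0, 0.006, -0.018]]
force: [-2.4, -1.0, -1.1]
grip_width: 0.01
```

Request:
{"fn": "send_rows", "kwargs": {
  "moves": [
    [0.004,0,-0.004,0],
    [0.01,0,-0.004,0],
    [0.016,0,-0.004,0],
    [0.016,0,-0.004,0]
  ]
}}

```text
t: 39.6
eef_pos: [0.4865, 0.2731, 0.0816]
tcp_rot: [[-0.018, -0.457, 0.89], [-0.002, 0.89, 0.457], [-1.0, 0.006, -0.017]]
force: [0.5, 0.3, 0.8]
grip_width: 0.0104
```

Request:
{"fn": "send_rows", "kwargs": {
  "moves": [
    [0.003,0,0,0],
    [0.006,0,0,0],
    [0.008,0,0,0],
    [0.008,0,0,0]
  ]
}}

```text
t: 39.93
eef_pos: [0.4867, 0.2731, 0.0805]
tcp_rot: [[-0.018, -0.456, 0.89], [-0.002, 0.89, 0.457], [-1.0, 0.006, -0.017]]
force: [1.3, 0.6, 1.1]
grip_width: 0.0101
```

Request:
{"fn": "send_rows", "kwargs": {
  "moves": [
    [0.003,0,0,0],
    [0.006,0,0,0],
    [0.006,0,0,0]
  ]
}}

```text
t: 40.18
eef_pos: [0.4868, 0.2732, 0.0796]
tcp_rot: [[-0.018, -0.457, 0.89], [-0.002, 0.89, 0.457], [-1.0, 0.006, -0.016]]
force: [1.1, 1.2, 0.7]
grip_width: 0.0103
```

Request:
{"fn": "send_rows", "kwargs": {
  "moves": [
    [0.003,0,0,0],
    [0.006,0,0,0],
    [0.006,0,0,0]
  ]
}}

```text
t: 40.43
eef_pos: [0.4868, 0.2732, 0.0787]
tcp_rot: [[-0.017, -0.456, 0.89], [-0.002, 0.89, 0.457], [-1.0, 0.006, -0.016]]
force: [1.3, 0.8, 2.2]
grip_width: 0.0104
```

Request:
{"fn": "send_rows", "kwargs": {
  "moves": [
    [0.003,0,0,0],
    [0.005,0,0,0],
    [0.005,0,0,0]
  ]
}}

```text
t: 40.68
eef_pos: [0.4869, 0.2732, 0.0779]
tcp_rot: [[-0.017, -0.456, 0.89], [-0.002, 0.89, 0.456], [-1.0, 0.006, -0.016]]
force: [1.0, -0.1, 2.6]
grip_width: 0.01
```

Request:
{"fn": "send_rows", "kwargs": {
  "moves": [
    [0.003,0,0,0],
    [0.005,0,0,0],
    [0.005,0,0,0]
  ]
}}

```text
t: 40.93
eef_pos: [0.4868, 0.2732, 0.0776]
tcp_rot: [[-0.017, -0.457, 0.89], [-0.002, 0.89, 0.457], [-1.0, 0.006, -0.016]]
force: [-1.0, 0.2, 7.6]
grip_width: 0.0105
```

Request:
{"fn": "send_rows", "kwargs": {
  "moves": [
    [0.003,0,0,0],
    [0.005,0,0,0],
    [0.005,0,0,0]
  ]
}}

```text
t: 41.18
eef_pos: [0.4869, 0.2732, 0.0775]
tcp_rot: [[-0.017, -0.457, 0.889], [-0.002, 0.89, 0.457], [-1.0, 0.006, -0.016]]
force: [-1.0, -0.8, 10.4]
grip_width: 0.0107
```

Request:
{"fn": "send_rows", "kwargs": {
  "moves": [
    [0.002,0,0,0],
    [0.005,0,0,0],
    [0.005,0,0,0]
  ]
}}

```text
t: 41.43
eef_pos: [0.4869, 0.2733, 0.0775]
tcp_rot: [[-0.016, -0.457, 0.889], [-0.001, 0.89, 0.457], [-1.0, 0.006, -0.015]]
force: [-2.7, -0.1, 12.1]
grip_width: 0.0103
```

Request:
{"fn": "send_rows", "kwargs": {
  "moves": [
    [0,0,0,0],
    [0,0,0,0],
    [0,0,0,0],
    [0,0,0,0]
  ],
  "gripper": 0.45
}}

```text
t: 41.77
eef_pos: [0.4867, 0.2732, 0.0772]
tcp_rot: [[-0.017, -0.457, 0.889], [-0.002, 0.89, 0.457], [-1.0, 0.006, -0.016]]
force: [0.3, 0.6, -0.3]
grip_width: 0.0385
```

Request:
{"fn": "send_rows", "kwargs": {
  "moves": [
    [-0.1,0,0,0],
    [-0.25,0,0,0],
    [-0.42,0,0,0],
    [-0.42,0,-0.1,0],
    [-0.42,0,-0.18,0],
    [-0.42,0,-0.18,0],
    [-0.42,0,-0.18,0]
  ]
}}

```text
t: 42.35
eef_pos: [0.4638, 0.2609, 0.1407]
tcp_rot: [[-0.017, -0.457, 0.889], [-0.002, 0.89, 0.457], [-1.0, 0.006, -0.016]]
force: [0.6, 0.7, 0.8]
grip_width: 0.0386
```

Request:
{"fn": "send_rows", "kwargs": {
  "moves": [
    [0,0,0,0],
    [0,0,0,0],
    [0,0,0,0]
  ],
  "gripper": 0.2
}}

```text
t: 42.6
eef_pos: [0.4642, 0.2611, 0.1404]
tcp_rot: [[-0.017, -0.457, 0.889], [-0.002, 0.89, 0.457], [-1.0, 0.006, -0.016]]
force: [0.7, -0.5, 0.1]
grip_width: 0.0171
```

```bash
python3 - <<'E'
from h import *
s=robot.read_state(); print(s["t"],s["eef_pos"],s["force"],s["grip_width"])
plan([(.4624,.2602,.1005,27.3)])
E
```

```text
42.6 [0.46416212 0.26110647 0.14038132] [ 0.70404698 -0.45833438  0.08098973] 0.017118769703779027
[0.266, -0.0, -0.013, np.float64(-0.002)] rows>=1.0
```

Request:
{"fn": "send_rows", "kwargs": {
  "moves": [
    [0.05,0,-0.01,0],
    [0.11,0,-0.01,0],
    [0.17,0,-0.01,0],
    [0.23,0,-0.01,0],
    [0.266,0,-0.01,0],
    [0.266,0,-0.01,0]
  ]
}}

```text
t: 43.1
eef_pos: [0.4616, 0.2601, 0.0989]
tcp_rot: [[-0.019, -0.457, 0.889], [-0.003, 0.89, 0.457], [-1.0, 0.006, -0.018]]
force: [-0.5, 0.5, 1.0]
grip_width: 0.0173
```

Request:
{"fn": "send_rows", "kwargs": {
  "moves": [
    [0.006,0,0,0],
    [0.012,0,0,0],
    [0.016,0,0,0],
    [0.016,0,0,0]
  ]
}}

```text
t: 43.43
eef_pos: [0.4616, 0.2601, 0.0967]
tcp_rot: [[-0.019, -0.457, 0.889], [-0.003, 0.89, 0.457], [-1.0, 0.006, -0.018]]
force: [-0.2, 0.1, -0.1]
grip_width: 0.0171
```

Request:
{"fn": "send_rows", "kwargs": {
  "moves": [
    [0.003,0,0,0],
    [0.006,0,0,0],
    [0.006,0,0,0]
  ]
}}

```text
t: 43.68
eef_pos: [0.4617, 0.2602, 0.0958]
tcp_rot: [[-0.018, -0.457, 0.889], [-0.002, 0.89, 0.457], [-1.0, 0.006, -0.018]]
force: [0.1, 0.2, 0.1]
grip_width: 0.0171
```

Request:
{"fn": "send_rows", "kwargs": {
  "moves": [
    [0.003,0,0,0],
    [0.006,0,0,0],
    [0.006,0,0,0]
  ]
}}

```text
t: 43.93
eef_pos: [0.4616, 0.2601, 0.0949]
tcp_rot: [[-0.019, -0.457, 0.889], [-0.002, 0.89, 0.457], [-1.0, 0.006, -0.018]]
force: [0.2, 0.3, -0.7]
grip_width: 0.0169
```

Request:
{"fn": "send_rows", "kwargs": {
  "moves": [
    [0.003,0,0,0],
    [0.006,0,0,0],
    [0.006,0,0,0]
  ]
}}

```text
t: 44.18
eef_pos: [0.4617, 0.2602, 0.0946]
tcp_rot: [[-0.018, -0.457, 0.889], [-0.002, 0.89, 0.457], [-1.0, 0.006, -0.017]]
force: [-1.5, -1.0, 8.1]
grip_width: 0.017
```

Request:
{"fn": "send_rows", "kwargs": {
  "moves": [
    [0.003,0,0,0],
    [0.007,0,0,0],
    [0.007,0,0,0]
  ]
}}

```text
t: 44.43
eef_pos: [0.4617, 0.2602, 0.0945]
tcp_rot: [[-0.017, -0.457, 0.889], [-0.002, 0.89, 0.457], [-1.0, 0.006, -0.016]]
force: [-3.6, -1.6, 12.7]
grip_width: 0.0172
```

Request:
{"fn": "send_rows", "kwargs": {
  "moves": [
    [-0.02,0,0,0],
    [-0.15,0,0,0],
    [-0.35,0,0,0],
    [-0.55,0,0,0],
    [-0.7,0,0,0],
    [-0.7,-0.1,0,0],
    [-0.7,-0.3,0,0],
    [-0.7,-0.6,0,0],
    [-0.7,-0.9,0,0],
    [-0.7,-1,0,0],
    [-0.7,-1,0,0]
  ]
}}

```text
t: 45.35
eef_pos: [0.5338, 0.1235, 0.1984]
tcp_rot: [[-0.017, -0.454, 0.891], [-0.002, 0.891, 0.454], [-1.0, 0.005, -0.016]]
force: [-0.5, -0.6, -0.4]
grip_width: 0.0168
```

```bash
python3 look.py small k; python3 - <<'E'
from h import *
a=cv2.imread("pics/k_top.png");b=cv2.imread("pics/k_scene.png")
f=lambda g,s:cv2.resize(g,None,fx=s,fy=s,interpolation=cv2.INTER_CUBIC)
W=np.zeros((600,800,3),np.uint8)
W[:300,:400]=cv2.resize(a,(400,300)); W[300:,:400]=cv2.resize(b,(400,300)); W[:300,400:]=f(a[170:245,120:220],4); W[300:,400:]=f(b[275:350,460:560],4)
cv2.imwrite("pics/final.png",W)
E
```

```text
45.35 [0.53381032 0.12349081 0.19839526] 26.97502544452299 0.016767826598592737 [-0.5207159  -0.64565461 -0.43276824]
```

View pics/final.png

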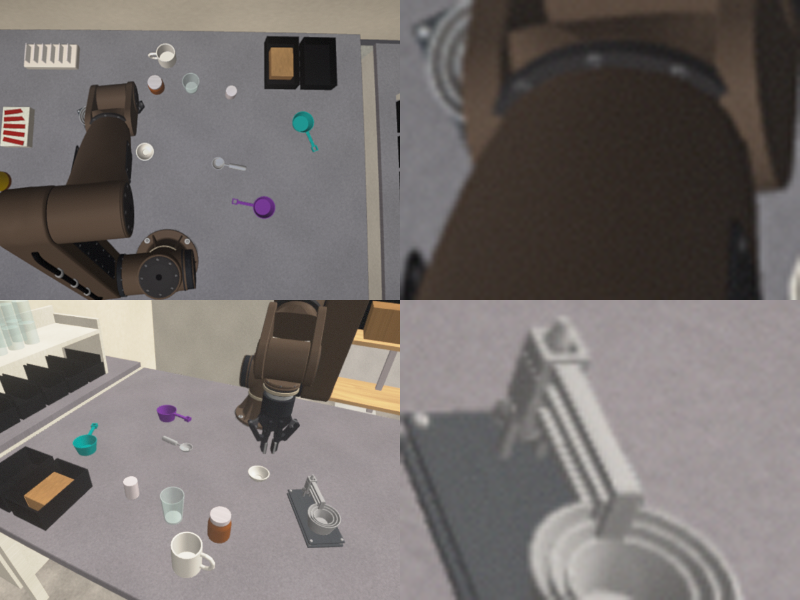

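The scoops are nested on the hook with three evenly spaced handles, the prong tip shows above the top eye, and the bystanders and look-alikes look unmoved. Handing in.

```bash
python3 -c "
from cell import robot
print(robot.sign_off())"
```

```text
the job is handed in; nothing more can be done
None
```

All three steel scoops are on the hook, hung large, then medium, then small, each pushed fully home before the next. I handed the job in at about 45 s, with the gripper clear of everything.

- **Seating:** after releasing each scoop I pressed straight down on its eye, and each resisted steeply at once. Contact came at about 67.4, 81.2 and 94.9 mm, close to the 14 mm spacing expected.
- **Force:** the highest readings were about 17 N on the large scoop, 15 N on the medium and 13 N on the small, under the 25 N limit for the stand. For the hook, the small scoop's 13 N plus about 30 N of spring squeeze comes to about 43 N, under 50 N. These are readings at the end of each move, so brief peaks in between were not seen.
- **Last picture:** the scene camera shows nested bowls, evenly spaced handles and the prong tip above the top eye. The tumbler, jar, dish, teaspoon, shaker and the purple and turquoise look-alikes looked unmoved; I did not measure them.

**Checks that failed or disagreed:**
- The first two-camera fit of the large scoop was thrown off by the tumbler, so I used the top-view fit instead.
- The two cameras differed by about 3 mm.
- The picture fits of the medium and small bowls put them 1.4 to 3.3 mm off to the side while held. I treated this as noise, and both eyes went onto the prong without trouble.
- In the last top view the arm hid most of the stand, so that picture check rests on the scene camera alone.

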